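Wedge the leaning bin rack level, then stack the empty tubs on it

TASK

The little bin rack leans forward because its front feet are gone: push the two wooden wedges, thin end first and pointing straight in, under its front edge, one in the left half and one in the right half, inside the bolt stubs, until the rack stands level with its back against the stop rail and both wedges are jammed tight. Only once it is firm, gather all the empty grey tubs into a single stack on the clear part of its roof, upright and nested fully home one inside another. Leave everything else where it is.

Things in the scene. Friction and masses are not known exactly. Their poses are not given: they have to be found in the camera images.
- rack: blue steel pigeonhole rack, 130 mm deep, 280 wide, 120 high, about 1 kg, that tips about its rear feet; leans forward 0.042 rad at the start. Origin: on the counter midway between the rear feet; x to its back, away from the robot, y to the robot's left, z up (vertical when level). Front face at x = -120 mm, back at +10, sides at y = +-140, underside z = 12, roof z = 132
- rail: fixed steel stop rail, 120 mm high, close behind the rack; origin as the rack's. The rack's rear feet are held against it: the rack cannot slide. Once level, its back meets the rail and it tips no further
- rack_front (a point): middle of the rack's front bottom edge, about 7 mm above the counter when leaning, 12 mm when level; axes as the rack's. The wedges go in under this edge, along +x. Two thin bolt stubs hang under the front at 127 mm either side, 20 mm behind the face. Pushing a wedge in to lift the rack takes some 8 to 15 N, and more once it jams
- rack_roof (a point): point on the roof in the middle of its clear part, 45 mm to the right of the rack's middle; axes as the rack's. The roof has an 8 mm lip round its edge; a carton fixed on its left end (50 mm high, 85 deep, from 52 to 128 mm left of the rack's middle) stays there
- wedge_a: loose light-wood wedge, 160 mm long, 40 wide, flat underside, 25 thick at the tail tapering evenly to 3 at the tip; 70 g. Both wedges are alike. Origin: middle of the underside; x points to the thin tip, z up out of the sloping face
- wedge_a_tip (a point): underside of its thin tip, at x = +80 mm of the wedge
- wedge_b: loose light-wood wedge, 160 mm long, 40 wide, flat underside, 25 thick at the tail tapering evenly to 3 at the tip; 70 g. Both wedges are alike. Origin: middle of the underside; x points to the thin tip, z up out of the sloping face
- wedge_b_tip (a point): underside of its thin tip, at x = +80 mm of the wedge
- tub_1: empty grey plastic tub, round, upright, 70 mm high, 70 g: skirt 39 mm diameter at the foot, 55 at 44 mm height, then a straight collar, 66 outside and 58 inside, to the rim. All alike; nested, each stands 26 mm above the one below, collar on rim. Origin: centre of the foot; z up through the mouth. Three to five tubs are there, the others absent
- tub_2: empty grey plastic tub, round, upright, 70 mm high, 70 g: skirt 39 mm diameter at the foot, 55 at 44 mm height, then a straight collar, 66 outside and 58 inside, to the rim. All alike; nested, each stands 26 mm above the one below, collar on rim. Origin: centre of the foot; z up through the mouth. Three to five tubs are there, the others absent
- tub_3: empty grey plastic tub, round, upright, 70 mm high, 70 g: skirt 39 mm diameter at the foot, 55 at 44 mm height, then a straight collar, 66 outside and 58 inside, to the rim. All alike; nested, each stands 26 mm above the one below, collar on rim. Origin: centre of the foot; z up through the mouth. Three to five tubs are there, the others absent
- tub_4: empty grey plastic tub, round, upright, 70 mm high, 70 g: skirt 39 mm diameter at the foot, 55 at 44 mm height, then a straight collar, 66 outside and 58 inside, to the rim. All alike; nested, each stands 26 mm above the one below, collar on rim. Origin: centre of the foot; z up through the mouth. Three to five tubs are there, the others absent
- tub_5: empty grey plastic tub, round, upright, 70 mm high, 70 g: skirt 39 mm diameter at the foot, 55 at 44 mm height, then a straight collar, 66 outside and 58 inside, to the rim. All alike; nested, each stands 26 mm above the one below, collar on rim. Origin: centre of the foot; z up through the mouth. Three to five tubs are there, the others absent
- carton: bystander: cardboard carton 100 x 70 x 50 mm; origin under its centre, x along its length
- jar: bystander: clear jar with a steel lid, 60 mm diameter, 90 high; origin under its centre
- bolt: bystander: big steel hex bolt lying along its x, 120 mm long, head 26 mm across the flats at the -x end, shank 18 mm; origin on the counter, mid-length
- tube: bystander: offcut of 40 mm square steel tube, 150 mm long along its x; origin under its centre
- tape: bystander: roll of clear tape lying flat, 100 mm diameter, 24 high; origin under its centre
- scoop: bystander: aluminium parts scoop, pan 90 x 70 x 38 mm from x = -10 to 80 mm, black handle out to x = -100; origin on the counter under its back
Not all that is in view belongs to the job. Leave any red look-alike of the wedge_b alone.

How it is judged:
By the outcome, as a careful person would: the job done as asked, in the order asked, and still so for the second after the job is handed in, with the robot touching nothing.
Of tub_1, tub_2, tub_3, tub_4, tub_5 only 3 to 5 are there at a start; the rules pass over those that are not, and their reading is None.
At some moment in a run one of wedge_a, wedge_b may be knocked a few centimetres aside while the robot is not near it.
It also fails if it takes over 210 s, if anything falls off the work surface, if the arm or the gripper's body presses on something with over 40 N, if the wrist force passes 120 N, or if a joint passes its speed limit or range.

ROBOT

A 6-joint arm with a two-finger parallel gripper is mounted at the origin on the work surface. World frame = base frame: x ahead of the robot, y to its left, z up, the work surface at z = 0. Lengths are in m, angles in rad, forces in N, time in s.
With the tool pointing down it reaches from about 0.25 to 0.725 m from the base axis. Payload 4 kg.
Tool frame: the origin (TCP) lies midway between the tips of the shut fingers; the grasp point (between the pads) lies 19 mm behind it; y points along the fingers, z is the direction in which the jaws open and shut, and the axes are right-handed (so a half turn about y gives the same grasp; the last joint's range is limited). The gripper opens to 85 mm and grips with 20 to 120 N. Pads are 22 mm wide; open, the fingers measure 114 mm over their backs; the gripper's body (76 mm by 85 mm) begins 54 mm behind the grasp point. The pads swing forward as they close: fully open they stand 13 mm farther back than shut.
Start: joints at [0, 0.241, 0.005, 1.335, 0, 1.571], TCP at [0.5, -0, 0.231] pointing down, gripper open.
Joint ranges: [-2.72, 2.72], [-1.05, 1.87], [-1.09, 1.28], [-1.99, 2.15], [-1.42, 1.44], [-3.14, 3.14]. Speed limits (rad/s): [2.79, 2.79, 3.14, 3.14, 3.14, 3.14].

INTERFACE

Orientations are given as a unit quaternion [x, y, z, w].
In Python, from workcell import bot gives the robot as it stands. The module is installed in compiled form; this text tells all that it offers.
- The arm moves only by the shell command python3 -m handwheel 'ROWS' [OPENING]. ROWS is JSON, a list of rows, each a list of 6 numbers: the shift along the tool's x, y, z in units of 25 mm (1.0 is 25 mm), then the turn, a rotation vector about the tool's x, y, z in units of 10 degrees (1.0 is 10 degrees). A call has exactly 5 rows; each row is the pose to reach, as a shift and turn from the pose commanded when the call began, along the tool's axes at that moment; what a row does not reach only later rows make up. A row lasts 1/8 s, in which the tool goes at most 62.5 mm and 10.7 degrees, less where a joint would pass 70% of its speed; a pose out of reach is approached as far as the arm can. A call with a gripper value outside its range is refused whole. OPENING is the gripper command: -1 is shut, 1 is fully open, values between are in proportion, set as the call begins (- or left out, the last holds). The fingers move at their own pace and stop on an object; the grip force is fixed at half the most. Time passes only in rows, so rows that repeat a pose let the fingers close, or fill a call up. It gives the time, the measured TCP pose, the force and the opening at its end, in the units of the state.
- bot.get_obs(): the state, without advancing time (a new reading comes with each control period).
- bot.camera(name): name is "scene" or "side" or "wrist"; returns a dict with "color" (480x640x3 uint8, red, green, blue), "fx", "fy", "cx", "cy" (pixels), "rvec" (rotation vector, rad) and "tvec" (3), from world to camera coordinates, as OpenCV has them. Camera axes: x right, y down, z forward; pixel columns grow to the right and rows downward; lengths in m; the calibration is good to about 2 mm. A picture is of the moment at which its call begins. There is no depth.
- bot.job_done(): hands the job in, once; it reports no verdict.
The state is a dict: "clock": time; "joint_pos": joint angles; "joint_vel": joint speeds; "tau": joint torques, N m; "eef_pos": TCP position; "tool_rot": TCP orientation; "ft_force": force on the tool from outside, world axes, zero at the start; "ft_torque": the same for the moment, N m; "grip_width": finger opening in m.
Only numpy, scipy, OpenCV 4.12 (cv2) and the standard library are available. Lean on these libraries where they do the work, as an engineer would, in place of code of your own. Each camera call takes 0.05 s, during which the arm holds its last target.

## Working session

There is one attempt and no reset: what is moved stays moved. The work goes in short steps, Python scripts to look and compute and a shell command to move; the robot and the scene stay as the last step left them, time stands still between calls to the robot, and variables do not carry over. Pictures are saved under pics/ and viewed, and the job is handed in when it is done.

```bash
mkdir -p pics
cat > h.py <<'E'
import numpy as np, cv2
from scipy.spatial.transform import Rotation as R
from workcell import bot
def cam(n):
    c=bot.camera(n); return c
def save(c,f): cv2.imwrite('pics/'+f,c['color'][:,:,::-1])
def ray(c,u,v):
    Rm=R.from_rotvec(c['rvec']).as_matrix(); t=np.array(c['tvec'])
    o=-Rm.T@t; d=Rm.T@np.array([(u-c['cx'])/c['fx'],(v-c['cy'])/c['fy'],1.]); return o,d
def onz(c,u,v,z):
    o,d=ray(c,u,v); return o+d*(z-o[2])/d[2]
def proj(c,p):
    Rm=R.from_rotvec(c['rvec']).as_matrix(); q=Rm@np.array(p)+np.array(c['tvec'])
    return np.array([c['fx']*q[0]/q[2]+c['cx'],c['fy']*q[1]/q[2]+c['cy']])
E
ls
python3 - <<'E'
from h import *
o=bot.get_obs()
for k in o: print(k,np.round(o[k],3))
for n in ['scene','side','wrist']:
    c=cam(n); save(c,n+'0.png'); print(n,c['fx'],c['cx'],c['cy'],ray(c,320,240))
E
```

```text
h.py
pics
clock 0.0
joint_pos [0.    0.241 0.004 1.335 0.    1.571]
joint_vel [ 0.001 -0.001  0.    -0.001 -0.002 -0.001]
tau [ 1.0000e-03 -3.7232e+01  2.5241e+01  1.7000e-02  0.0000e+00  0.0000e+00]
eef_pos [0.499 0.    0.23 ]
tool_rot [-0.501  0.501 -0.499  0.499]
ft_force [-1.235 -0.808  0.433]
ft_torque [-0.018  0.006 -0.014]
grip_width 0.086
scene 477.8707076425941 317.8123021513974 239.69305888580965 (array([ 1.23846784, -0.10770051,  1.00158234]), array([-0.62089995,  0.1094774 , -0.77622118]))
side 535.6090821550357 321.3070990648129 237.00712259770614 (array([-0.02854308,  0.73949277,  0.99038934]), array([ 0.43899006, -0.55648688, -0.70544118]))
wrist 387.69914649503585 322.0347526809669 235.7159031695093 (array([0.5001143 , 0.08041458, 0.37484378]), array([-0.00774801, -0.32161224, -0.94691878]))
```

View pics/scene0.png

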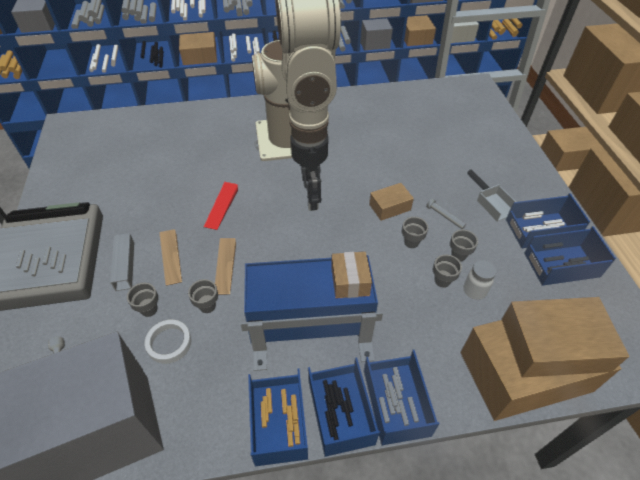

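View pics/side0.png

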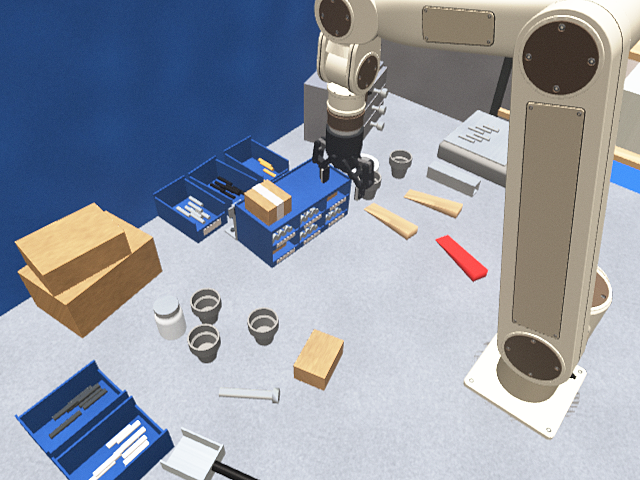

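View pics/wrist0.png

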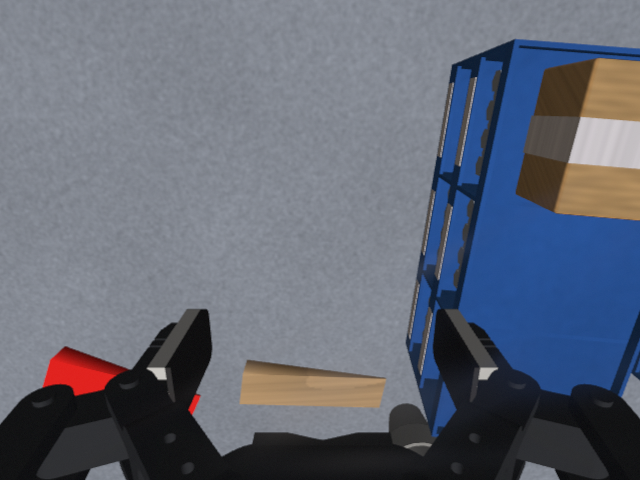

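The scene view shows five tubs at about (143,299), (203,295), (414,232), (463,244) and (446,270). There are two tan wedges at (171,258) and (226,265). Look-alikes are the red wedge at (221,205), the grey tube at (122,260), and the cartons at (391,200) and (351,275). I choose the two tan wedges and will check them in a close crop.

Run:
```python
from h import *
a=cam('scene')
crop=a['color'][190:350,100:400]; cv2.imwrite('pics/cropA.png',cv2.resize(crop,None,fx=2.6,fy=2.6,interpolation=cv2.INTER_CUBIC)[:,:,::-1])
b=cam('side')
crop=b['color'][130:300,220:500]; cv2.imwrite('pics/cropB.png',cv2.resize(crop,None,fx=2.8,fy=2.8,interpolation=cv2.INTER_CUBIC)[:,:,::-1])
for n,c in (('scene',a),('side',b)):
    hsv=cv2.cvtColor(c['color'],cv2.COLOR_RGB2HSV)
    m=cv2.inRange(hsv,(8,60,100),(25,200,255))
    m=cv2.morphologyEx(m,cv2.MORPH_OPEN,np.ones((3,3)))
    cs,_=cv2.findContours(m,cv2.RETR_EXTERNAL,cv2.CHAIN_APPROX_NONE)
    for k in cs:
        A=cv2.contourArea(k)
        if 300<A<3000:
            r=cv2.minAreaRect(k); bp=cv2.boxPoints(r)
            ap=cv2.approxPolyDP(k,3,True)[:,0]
            print(n,A,np.round(r[0]))
            for p in ap: print('   ',p,np.round(onz(c,*p,0.0)[:2],3),np.round(onz(c,*p,0.025)[:2],3))
```

```text
scene 481.5 [290. 417.]
    [282 389] [ 0.832 -0.116] [ 0.842 -0.116]
    [283 413] [ 0.883 -0.12 ] [ 0.892 -0.12 ]
    [288 415] [ 0.889 -0.11 ] [ 0.898 -0.11 ]
    [288 445] [ 0.948 -0.117] [ 0.956 -0.117]
    [292 445] [ 0.95 -0.11] [ 0.957 -0.11 ]
    [293 430] [ 0.921 -0.104] [ 0.929 -0.104]
    [295 442] [ 0.945 -0.103] [ 0.952 -0.103]
    [299 443] [ 0.948 -0.095] [ 0.955 -0.096]
    [295 396] [ 0.852 -0.09 ] [ 0.861 -0.091]
    [291 396] [ 0.85  -0.099] [ 0.86  -0.099]
    [291 405] [ 0.869 -0.101] [ 0.879 -0.101]
    [287 406] [ 0.87 -0.11] [ 0.879 -0.11 ]
scene 483.0 [340. 275.]
    [342 253] [0.49  0.084] [0.509 0.079]
    [332 255] [0.493 0.056] [0.511 0.052]
    [336 297] [0.622 0.042] [0.637 0.039]
    [347 296] [0.623 0.07 ] [0.639 0.065]
scene 453.5 [363. 273.]
    [355 252] [0.493 0.118] [0.511 0.113]
    [360 280] [0.582 0.112] [0.598 0.106]
    [358 295] [0.625 0.097] [0.64  0.092]
    [368 295] [0.629 0.121] [0.644 0.116]
    [370 276] [0.574 0.14 ] [0.591 0.133]
    [365 253] [0.5   0.144] [0.519 0.137]
scene 798.0 [225. 265.]
    [221 238] [ 0.387 -0.23 ] [ 0.40
[... 3954 characters left out ...]
8  -1.396]
    [473  31] [ 0.9   -1.482] [ 0.877 -1.426]
    [472  40] [ 0.86  -1.397] [ 0.838 -1.343]
    [464  34] [ 0.915 -1.428] [ 0.891 -1.373]
    [467  43] [ 0.863 -1.357] [ 0.84  -1.304]
    [476  43] [ 0.834 -1.382] [ 0.812 -1.329]
    [479  38] [ 0.847 -1.435] [ 0.825 -1.38 ]
    [473  40] [ 0.857 -1.4  ] [ 0.835 -1.346]
    [484  29] [ 0.874 -1.534] [ 0.851 -1.476]
    [489  34] [ 0.833 -1.501] [ 0.811 -1.445]
    [483  37] [ 0.839 -1.456] [ 0.817 -1.401]
    [490  38] [ 0.811 -1.467] [ 0.79  -1.412]
    [491  28] [ 0.855 -1.564] [ 0.833 -1.506]
    [487  26] [ 0.878 -1.572] [ 0.855 -1.514]
    [491  19] [ 0.9   -1.655] [ 0.876 -1.594]
    [485  23] [ 0.9   -1.595] [ 0.877 -1.536]
```

View pics/cropA.png

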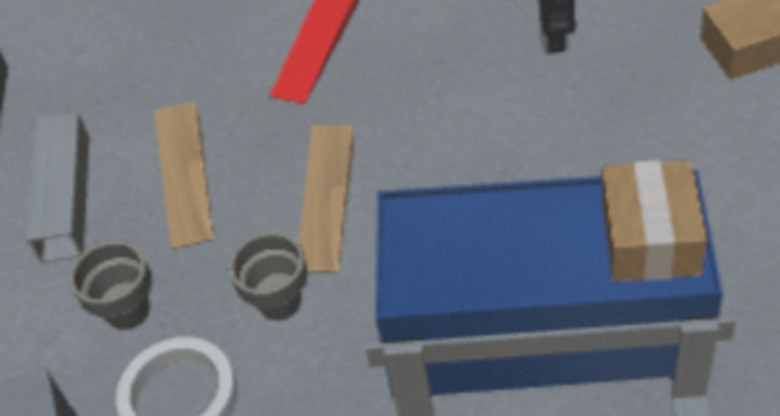

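View pics/cropB.png

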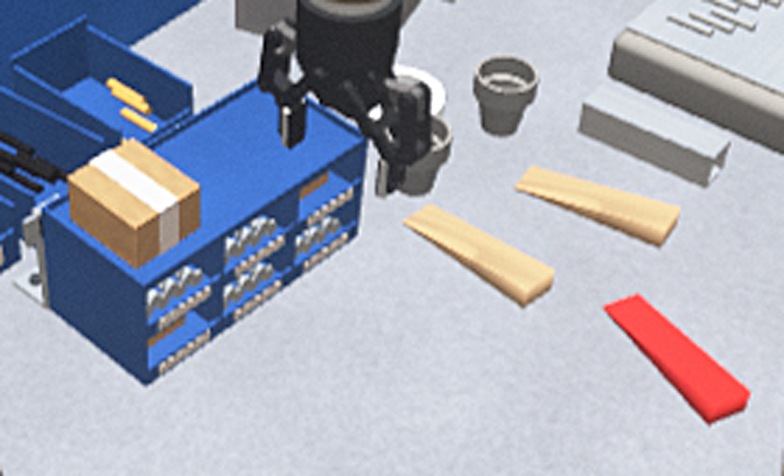

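The crops show both tan wedges with their thin tips pointing away from the robot, toward +x. The red look-alike stands apart. Next I measure the rack and the tub rims.

Run:
```python
from h import *
a=cam('scene'); b=cam('side')
def big(c,x0,y0,x1,y1,s,f):
    im=cv2.resize(c['color'][y0:y1,x0:x1],None,fx=s,fy=s,interpolation=cv2.INTER_CUBIC)[:,:,::-1].copy()
    for x in range((x0//10+1)*10,x1,10): cv2.putText(im,str(x),(int((x-x0)*s),10),0,.3,(0,255,255)); cv2.line(im,(int((x-x0+.5)*s),12),(int((x-x0+.5)*s),18),(0,255,255))
    for y in range((y0//10+1)*10,y1,10): cv2.putText(im,str(y),(0,int((y-y0+.5)*s)),0,.3,(0,255,255))
    cv2.imwrite('pics/'+f,im)
big(a,235,245,390,355,5,'rk_s.png')
big(b,225,150,365,275,4.8,'rk_d.png')
for n,c in (('scene',a),('side',b)):
    hsv=cv2.cvtColor(c['color'],cv2.COLOR_RGB2HSV)
    m=cv2.inRange(hsv,(12,15,30),(40,80,150))
    print(n)
    cs,_=cv2.findContours(m,cv2.RETR_EXTERNAL,cv2.CHAIN_APPROX_NONE)
    for k in cs:
        A=cv2.contourArea(k); x,y,w,h=cv2.boundingRect(k)
        if A>150: print(A,x,y,w,h)
```

```text
scene
171.0 39 80 34 9
156.5 89 76 32 8
156.5 138 72 31 8
232.5 16 35 38 10
221.0 71 31 35 10
212.5 124 27 33 10
320.0 451 25 27 17
204.0 175 23 33 10
198.5 226 19 31 10
174.0 370 8 30 10
176.5 416 5 30 9
162.5 461 1 29 9
1700.0 541 0 76 127
1041.0 526 0 43 83
7827.5 254 0 99 161
side
966.0 497 357 61 45
1777.5 504 335 58 46
490.0 327 108 39 26
12241.5 512 101 74 239
472.0 357 53 23 37
216.5 318 43 44 53
3454.5 357 5 157 74
630.0 321 0 31 38
```

View pics/rk_s.png

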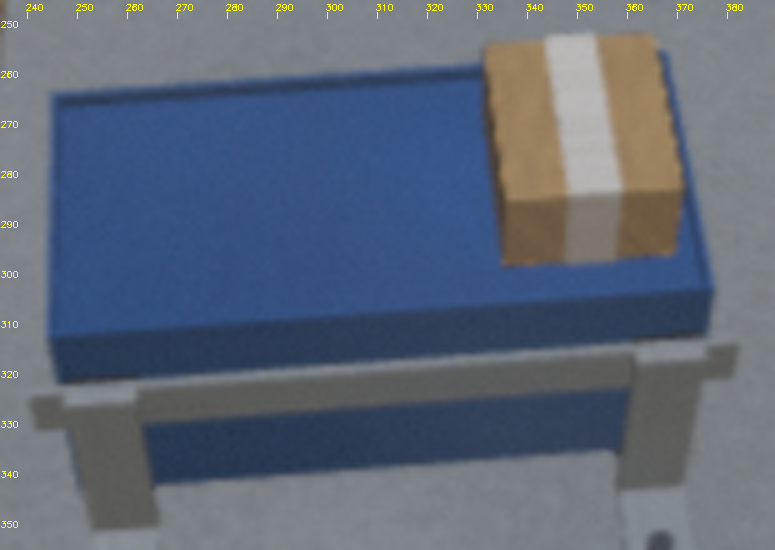

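View pics/rk_d.png

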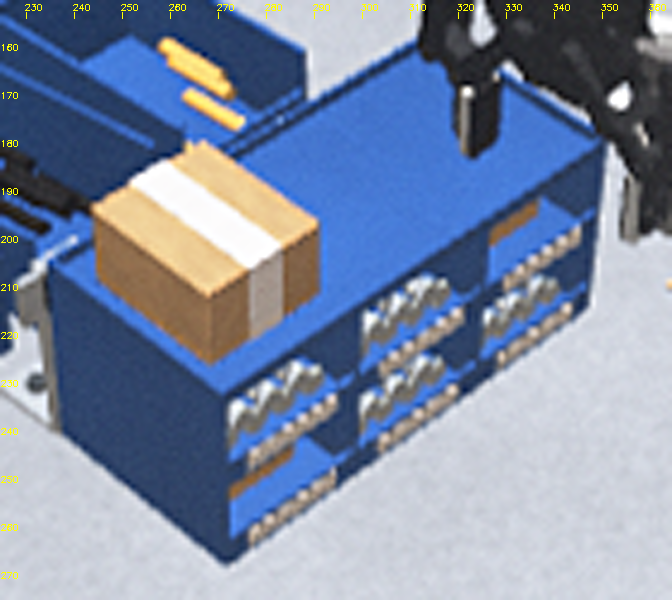

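Run:
```python
from h import *
a=cam('scene'); b=cam('side')
L=0.042
def rk(x,z): # level rack coords -> leaning, pitch forward about rear feet
    return x*np.cos(L)-z*np.sin(L), z*np.cos(L)+x*np.sin(L)
print(rk(-.12,.14),rk(.01,.14),rk(-.12,.012))
for n,c,u,v,x,z in [('nr',a,245.6,263.8,-.12,.14),('nl',a,368.4,255.4,-.12,.14),('fl',a,377.8,303.2,.01,.14),('fr',a,245,312.4,.01,.14),('bl',b,272.3,267.7,-.12,.012),('br',b,347.5,214.6,-.12,.012)]:
    X,Z=rk(x,z); p=onz(c,u,v,Z); print(n,np.round(p,4),X)
```

```text
(np.float64(-0.12577244699003187), np.float64(0.13483801977980697)) (np.float64(0.004112909863997066), np.float64(0.1402964146813832)) (np.float64(-0.12039802739463376), np.float64(0.006950899185070776))
nr [ 0.5861 -0.1617  0.1348] -0.12577244699003187
nl [0.6075 0.1158 0.1348] -0.12577244699003187
fl [0.7375 0.105  0.1403] 0.004112909863997066
fr [ 0.7146 -0.1712  0.1403] 0.004112909863997066
bl [0.6117 0.115  0.007 ] -0.12039802739463376
br [ 0.5886 -0.1614  0.007 ] -0.12039802739463376
```

The rack's front-edge midpoint is at about (0.601, -0.023) and its yaw is about -0.081. The measured width is 277–278 mm against 280. Wedge 1 is centred near (0.489, -0.224) with yaw -0.19. Wedge 2 is near (0.437, -0.361) with yaw +0.08. Next come the tub positions and a helper to work out moves.

```bash
cat >> h.py <<'E'
RF=np.array([0.601,-0.0233]); RY=-0.081
def rack(x,y,z=0): # rack-frame (origin at front-edge middle) to world
    c,s=np.cos(RY),np.sin(RY); return np.array([RF[0]+c*x-s*y,RF[1]+s*x+c*y,z])
def toolR(yaw,back=True):
    # y down, jaw axis (z) perpendicular to heading yaw; 
    y=np.array([0,0,-1.]); z=np.array([-np.sin(yaw),np.cos(yaw),0]); 
    if not back: z=-z
    return np.stack([np.cross(y,z),y,z],1)
def plan(p,yaw=None,back=True):
    o=bot.get_obs(); Rc=R.from_quat(o['tool_rot']).as_matrix()
    Rt=Rc if yaw is None else toolR(yaw,back)
    d=Rc.T@(np.array(p)-o['eef_pos'])/0.025
    r=R.from_matrix(Rc.T@Rt).as_rotvec(degrees=True)/10
    print('pos',np.round(o['eef_pos'],4),'yawjaw',np.round(Rc[:,2],3),'F',np.round(o['ft_force'],1),'w',round(o['grip_width'],4),'t',round(o['clock'],2))
    print('  shift',np.round(d,2),'turn',np.round(r,2))
E
python3 - <<'E'
from h import *
o=bot.get_obs(); print(np.round(R.from_quat(o['tool_rot']).as_matrix(),2))
plan([.435,-.214,.12],-.19,True); plan([.435,-.214,.12],-.19,False)
a=cam('scene')
for (x,y) in [(143,299),(203,295),(414,232),(463,244),(446,270)]:
    im=a['color'][y-28:y+28,x-28:x+28]
    print((x,y),np.round(onz(a,x,y-4,.07),3))
ims=[cv2.resize(a['color'][y-26:y+26,x-26:x+26],None,fx=5,fy=5,interpolation=cv2.INTER_CUBIC)[:,:,::-1] for x,y in [(143,299),(203,295),(463,244)]]
ims2=[cv2.resize(a['color'][y-26:y+26,x-26:x+26],None,fx=5,fy=5,interpolation=cv2.INTER_CUBIC)[:,:,::-1] for x,y in [(414,232),(446,270),(480,280)]]
cv2.imwrite('pics/tubs.png',np.vstack([np.hstack(ims),np.hstack(ims2)]))
E
```

```text
[[-0. -0.  1.]
 [-1. -0. -0.]
 [ 0. -1. -0.]]
pos [ 0.4999 -0.      0.2312] yawjaw [ 1. -0. -0.] F [-0.2 -0.1 -0.2] w 0.0852 t 0.45
  shift [ 8.56  4.45 -2.6 ] turn [ 0.   -7.91 -0.  ]
pos [ 0.4999 -0.      0.2312] yawjaw [ 1. -0. -0.] F [-0.2 -0.1 -0.2] w 0.0852 t 0.45
  shift [ 8.56  4.45 -2.6 ] turn [ 0.   10.09  0.  ]
(143, 299) [ 0.588 -0.404  0.07 ]
(203, 295) [ 0.599 -0.268  0.07 ]
(414, 232) [0.493 0.268 0.07 ]
(463, 244) [0.551 0.379 0.07 ]
(446, 270) [0.622 0.31  0.07 ]
```

View pics/tubs.png

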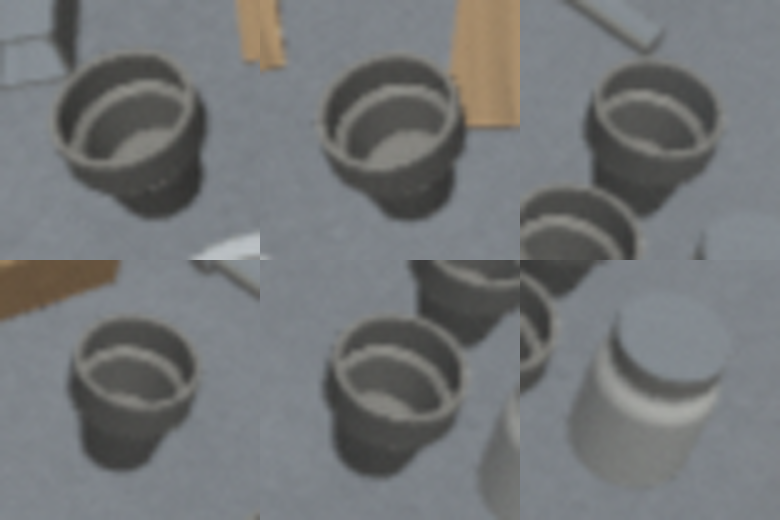

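```bash
python3 -m handwheel '[[2,0,-0.6,0,-1,0],[4,0,-1.3,0,-2,0],[6,0,-2,0,-3,0],[8,0,-2.6,0,-4,0],[8.56,0,-2.6,0,-5,0]]' 1; python3 -c "
from h import *
plan([.435,-.214,.12],-.19)"
```

```text
clock: 1.12
eef_pos: [0.4339, -0.2163, 0.2315]
tool_rot: [0.664, -0.243, 0.243, -0.664]
ft_force: [0.1, 0.9, 0.9]
grip_width: 0.0855
pos [ 0.4339 -0.2163  0.2315] yawjaw [ 0.645  0.764 -0.   ] F [0.1 0.9 0.9] w 0.0855 t 1.12
  shift [-0.03  4.46  0.1 ] turn [ 0.   -2.93  0.  ]
```

```bash
python3 -m handwheel '[[0,1.5,0,0,-1,0],[0,3,0,0,-2,0],[0,4.4,0.1,0,-2.93,0],[0,4.4,0.1,0,-2.93,0],[0,4.4,0.1,0,-2.93,0]]' 1; python3 -c "
from h import *
c=cam('wrist'); save(c,'w1.png')
plan([.435,-.214,.003],-.19)"
```

```text
clock: 1.75
eef_pos: [0.4374, -0.2125, 0.1225]
tool_rot: [0.704, -0.068, 0.069, -0.704]
ft_force: [0.1, -0.1, 1.1]
grip_width: 0.0857
pos [ 0.4378 -0.2127  0.123 ] yawjaw [ 0.192  0.981 -0.001] F [ 0.7 -0.6  0.2] w 0.0855 t 1.8
  shift [-0.11  4.8  -0.07] turn [ 0.   -0.02  0.02]
```

View pics/w1.png

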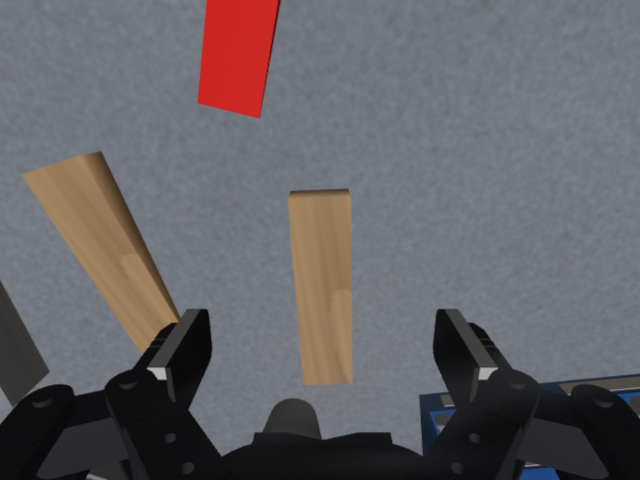

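The wrist view shows wedge 1 with its tail at (290–349, 190) and its tip at (303–352, 384), nearly centred between the fingers.

```bash
python3 -c "
from h import *
c=cam('wrist')
T=[onz(c,290,193,.025),onz(c,349,190,.025)]; P=[onz(c,303,385,.003),onz(c,352,384,.003)]
t=(T[0]+T[1])/2;p=(P[0]+P[1])/2
print(np.round(T,4),np.round(P,4)); d=(p-t)[:2]; y=np.arctan2(d[1],d[0]); print('len',np.hypot(*d),'yaw',y)
g=t+(p-t)*.16; print(g); plan([g[0],g[1],.003],y)
"
```

```text
[[ 0.406  -0.2267  0.025 ]
 [ 0.4113 -0.1896  0.025 ]] [[ 0.5689 -0.2542  0.003 ]
 [ 0.5758 -0.2145  0.003 ]]
len 0.16577315979800922 yaw -0.15832485009936872
[ 0.43483776 -0.21236046  0.02148   ]
pos [ 0.438  -0.2127  0.1231] yawjaw [ 0.192  0.981 -0.001] F [0.1 0.6 0.3] w 0.0855 t 1.85
  shift [-0.14  4.81 -0.  ] turn [ 0.01 -0.2   0.02]
```

```bash
python3 -m handwheel '[[-0.1,1.5,0,0,-0.1,0],[-0.14,3,0,0,-0.12,0],[-0.14,4.4,0,0,-0.12,0],[-0.14,4.8,0,0,-0.12,0],[-0.14,4.8,0,0,-0.12,0]]' 1; python3 -m handwheel '[[0,0,0,0,0,0],[0,0,0,0,0,0],[0,0,0,0,0,0],[0,0,0,0,0,0],[0,0,0,0,0,0]]' -1;  python3 -c "
from h import *
print(rack(-.15,.07))
plan([*rack(-.16,.07)[:2],.003],RY)"
```

```text
clock: 2.48
eef_pos: [0.4338, -0.2117, 0.002]
tool_rot: [0.705, -0.06, 0.061, -0.704]
ft_force: [0.2, 0.7, 0.6]
grip_width: 0.0855
clock: 3.1
eef_pos: [0.4342, -0.212, 0.0026]
tool_rot: [0.705, -0.06, 0.061, -0.704]
ft_force: [-0.6, 0.1, 5.4]
grip_width: 0.0389
[0.45715561 0.05860721 0.        ]
pos [ 0.4342 -0.212   0.0026] yawjaw [ 0.17   0.985 -0.001] F [-0.6  0.1  5.4] w 0.0389 t 3.1
  shift [-1.34 -0.03 10.78] turn [ 0.   -0.52  0.01]
```

```bash
python3 -m handwheel '[[-1.5,-0.5,0,0,0,0],[-2.2,-0.5,2,0,-0.1,0],[-2.2,-0.5,4.4,0,-0.2,0],[-2.2,-0.5,6.8,0,-0.4,0],[-2.2,-0.5,9,0,-0.52,0]]' -1;  python3 -c "
from h import *
plan([*rack(-.165,.07)[:2],.003],RY); c=cam('wrist'); save(c,'w2.png'); save(cam('side'),'s2.png')"
```

```text
clock: 3.72
eef_pos: [0.4177, 0.0215, 0.0143]
tool_rot: [-0.707, 0.028, -0.029, 0.707]
ft_force: [1.5, -1.2, -0.6]
grip_width: 0.0384
pos [0.4177 0.0215 0.0143] yawjaw [0.08  0.997 0.   ] F [ 1.5 -1.2 -0.6] w 0.0384 t 3.73
  shift [0.85 0.46 1.61] turn [-0.    0.01  0.01]
```

View pics/w2.png

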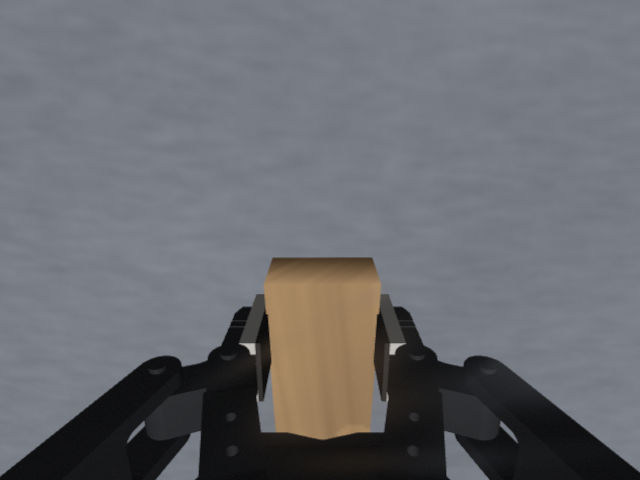

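The wedge is held square, with its tail at (270–375, 260). I lower it in front of the rack.

```bash
python3 -m handwheel '[[0,0,1.6,0,0,0],[0.5,0.2,1.6,0,0,0],[0.85,0.45,1.6,0,0,0],[0.85,0.45,1.6,0,0,0],[0.85,0.45,1.6,0,0,0]]' -1;  python3 -c "
from h import *
plan([*rack(-.16,.07)[:2],.003],RY);  c=cam('side');save(c,'s3.png')
cv2.imwrite('pics/s3c.png',cv2.resize(c['color'][150:310,250:450],None,fx=3.5,fy=3.5)[:,:,::-1])"
```

```text
clock: 4.45
eef_pos: [0.4425, 0.0569, 0.0026]
tool_rot: [-0.706, 0.029, -0.029, 0.707]
ft_force: [1.0, 1.4, 1.5]
grip_width: 0.0389
pos [0.4425 0.0569 0.0026] yawjaw [0.082 0.997 0.   ] F [1.  1.4 1.5] w 0.0389 t 4.45
  shift [ 0.18 -0.01  0.12] turn [-0.   -0.01  0.01]
```

View pics/s3c.png

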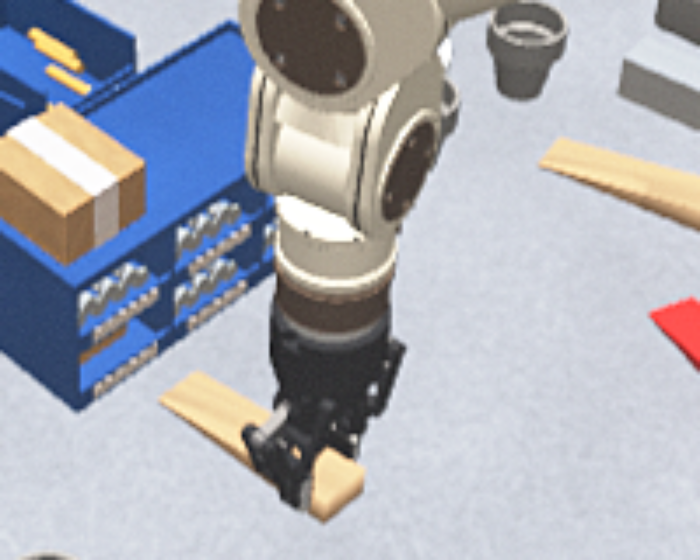

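```bash
python3 -m handwheel '[[0.5,0,0.1,0,0,0],[1,0,0.1,0,0,0],[1.5,0,0.1,0,0,0],[2,0,0.1,0,0,0],[2.2,0,0.1,0,0,0]]' -1;  python3 -m handwheel '[[0.1,0,0,0,0,0],[0.2,0,0,0,0,0],[0.3,0,0,0,0,0],[0.4,0,0,0,0,0],[0.5,0,0,0,0,0]]'; python3 -c "
from h import *
plan([*rack(-.069,.07)[:2],.003],RY)"
```

```text
clock: 5.12
eef_pos: [0.4964, 0.0553, 0.0026]
tool_rot: [0.707, -0.029, 0.028, -0.706]
ft_force: [-8.3, -0.2, 12.6]
grip_width: 0.0385
clock: 5.75
eef_pos: [0.4995, 0.055, 0.0025]
tool_rot: [-0.706, 0.035, -0.022, 0.707]
ft_force: [-20.5, 3.8, 19.6]
grip_width: 0.0388
pos [0.4995 0.055  0.0025] yawjaw [0.08  0.997 0.   ] F [-20.5   3.8  19.6] w 0.0388 t 5.75
  shift [ 1.54 -0.05  0.  ] turn [-0.    0.01 -0.1 ]
```

```bash
python3 -c "
from h import *
c=cam('side')
cv2.imwrite('pics/s4c.png',cv2.resize(c['color'][150:310,250:450],None,fx=3.5,fy=3.5)[:,:,::-1]);c=cam('wrist');save(c,'w4.png')
o=bot.get_obs();print(o['ft_force'],o['ft_torque'])"
```

```text
[-24.13554796   2.07510978  28.37493421] [0.63264256 4.24192349 0.09970049]
```

View pics/s4c.png

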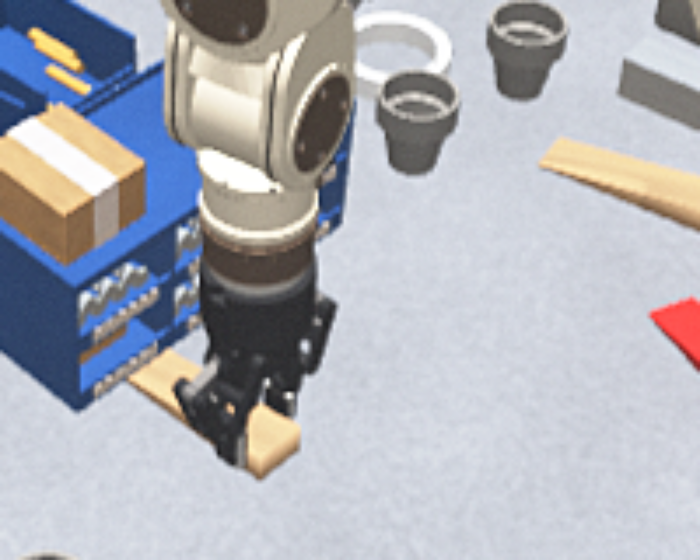

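View pics/w4.png

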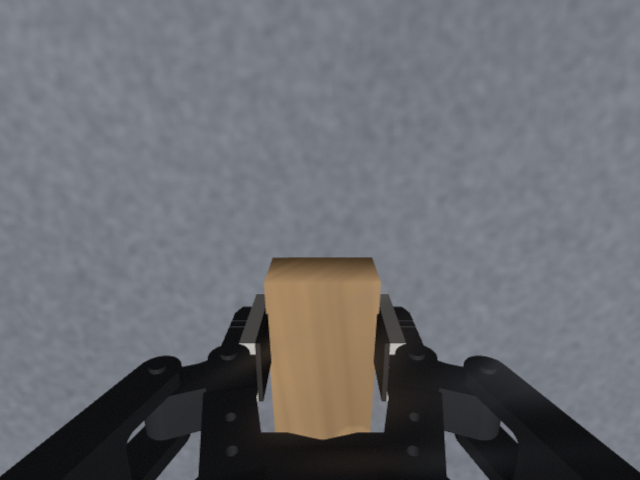

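```bash
python3 -m handwheel '[[0,-0.03,0,0,0,0],[0,-0.06,0,0,0,0],[0,-0.1,0,0,0,0],[0,-0.1,0,0,0,0],[0,-0.1,0,0,0,0]]' ; python3 -c "
from h import *
plan([*rack(-.069,.07)[:2],.003],RY)"
```

```text
clock: 6.48
eef_pos: [0.5045, 0.0544, 0.003]
tool_rot: [0.707, -0.032, 0.025, -0.706]
ft_force: [-7.2, 0.9, -0.2]
grip_width: 0.0386
pos [0.5045 0.0544 0.003 ] yawjaw [ 0.08   0.997 -0.001] F [-7.2  0.9 -0.2] w 0.0386 t 6.47
  shift [ 1.34 -0.01  0.01] turn [ 0.01  0.   -0.05]
```

```bash
python3 -m handwheel '[[0.15,0,0,0,0,0],[0.3,-0.02,0,0,0,0],[0.45,-0.02,0,0,0,0],[0.6,-0.03,0,0,0,0],[0.6,-0.03,0,0,0,0]]' ; python3 -c "
from h import *
plan([*rack(-.069,.07)[:2],.003],RY)"
```

```text
clock: 7.1
eef_pos: [0.5203, 0.053, 0.0036]
tool_rot: [0.707, -0.031, 0.026, -0.706]
ft_force: [-4.9, 0.1, -0.8]
grip_width: 0.0388
pos [0.5203 0.053  0.0036] yawjaw [ 0.081  0.997 -0.001] F [-4.9  0.1 -0.8] w 0.0388 t 7.1
  shift [0.7  0.02 0.02] turn [ 0.01  0.   -0.05]
```

```bash
python3 -m handwheel '[[0.1,0,0,0,0,0],[0.2,0,0,0,0,0],[0.3,0,0,0,0,0],[0.4,0,0,0,0,0],[0.4,0,0,0,0,0]]' ; python3 -c "
from h import *
plan([*rack(-.069,.07)[:2],.003],RY);c=cam('side')
cv2.imwrite('pics/s5c.png',cv2.resize(c['color'][150:310,210:410],None,fx=3.5,fy=3.5)[:,:,::-1])"
```

```text
clock: 7.72
eef_pos: [0.5311, 0.0523, 0.0039]
tool_rot: [0.707, -0.031, 0.026, -0.706]
ft_force: [-4.2, -0.1, -2.7]
grip_width: 0.0387
pos [0.5311 0.0523 0.0039] yawjaw [ 0.081  0.997 -0.001] F [-4.2 -0.1 -2.7] w 0.0387 t 7.72
  shift [0.27 0.03 0.01] turn [ 0.01  0.   -0.04]
```

View pics/s5c.png

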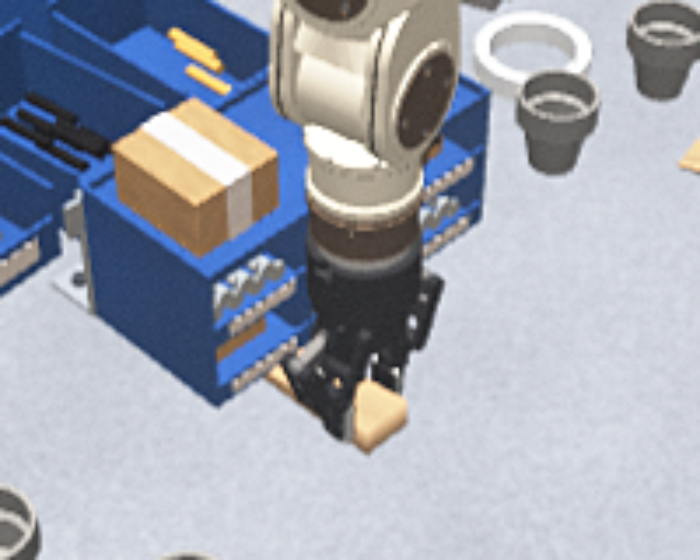

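```bash
python3 -m handwheel '[[0.1,0.02,0,0,0,0],[0.2,0.03,0,0,0,0],[0.3,0.03,0,0,0,0],[0.3,0.03,0,0,0,0],[0.3,0.03,0,0,0,0]]' ; python3 -m handwheel '[[0.05,0,0,0,0,0],[0.1,0,0,0,0,0],[0.15,0,0,0,0,0],[0.2,0,0,0,0,0],[0.2,0,0,0,0,0]]'; python3 -c "
from h import *
plan([*rack(-.069,.07)[:2],.003],RY)"
```

```text
clock: 8.4
eef_pos: [0.5362, 0.0521, 0.0029]
tool_rot: [0.707, -0.032, 0.025, -0.706]
ft_force: [-10.5, 0.4, -2.5]
grip_width: 0.0389
clock: 9.02
eef_pos: [0.537, 0.052, 0.0026]
tool_rot: [0.707, -0.035, 0.022, -0.706]
ft_force: [-20.0, 0.5, 5.0]
grip_width: 0.0387
pos [0.537  0.052  0.0026] yawjaw [ 0.08   0.997 -0.001] F [-20.    0.5   5. ] w 0.0387 t 9.03
  shift [ 0.03 -0.02  0.01] turn [ 0.    0.01 -0.1 ]
```

```bash
python3 -m handwheel '[[0.08,0,0,0,0,0],[0.16,0,0,0,0,0],[0.24,0,0,0,0,0],[0.24,0,0,0,0,0],[0.24,0,0,0,0,0]]' ; python3 -c "
from h import *
plan([*rack(-.069,.07)[:2],.003],RY)"
```

```text
clock: 9.65
eef_pos: [0.5376, 0.0518, 0.0025]
tool_rot: [0.706, -0.038, 0.018, -0.706]
ft_force: [-32.2, 2.7, 15.9]
grip_width: 0.0386
pos [0.5376 0.0518 0.0025] yawjaw [ 0.079  0.997 -0.001] F [-32.2   2.7  15.9] w 0.0386 t 9.65
  shift [ 0.01 -0.02  0.01] turn [ 0.01  0.01 -0.16]
```

```bash
python3 -m handwheel '[[-0.3,0,0,0,0,0],[-0.5,0,0,0,0,0],[-0.55,0,0,0,0,0],[-0.55,0,0,0,0,0],[-0.55,0,0,0,0,0]]' ; python3 -m handwheel '[[0,0,0,0,0,0],[0,0,0,0,0,0],[0,0,0,0,0,0],[0,-0.5,0,0,0,0],[0,-1,0,0,0,0]]' 1; python3 -c "
from h import *
plan([*rack(-.069,.07)[:2],.003],RY)"
```

```text
clock: 10.28
eef_pos: [0.5377, 0.0519, 0.0031]
tool_rot: [0.707, -0.03, 0.027, -0.706]
ft_force: [0.6, -1.5, -26.4]
grip_width: 0.0387
clock: 10.9
eef_pos: [0.5394, 0.0526, 0.0316]
tool_rot: [-0.706, 0.028, -0.029, 0.707]
ft_force: [0.8, -0.1, -0.0]
grip_width: 0.0851
pos [0.5394 0.0526 0.0316] yawjaw [0.08  0.997 0.   ] F [ 0.8 -0.1 -0. ] w 0.0851 t 10.9
  shift [-0.06  1.15 -0.03] turn [-0.    0.    0.01]
```

```bash
python3 -m handwheel '[[-0.5,-2,0,0,0,0],[-2,-4,0,0,0,0],[-3,-4,-2,0,0,0],[-4,-4,-4,0,0,0],[-5,-4,-6,0,0,0]]' ; python3 -c "
from h import *
plan([.386,-.366,.14],.084); c=cam('side')
cv2.imwrite('pics/s6c.png',cv2.resize(c['color'][130:310,210:470],None,fx=3,fy=3)[:,:,::-1])"
```

```text
clock: 11.52
eef_pos: [0.4018, -0.0881, 0.1316]
tool_rot: [0.707, -0.027, 0.029, -0.706]
ft_force: [1.1, -0.2, 0.1]
grip_width: 0.0854
pos [ 0.4018 -0.0881  0.1316] yawjaw [ 0.079  0.997 -0.001] F [ 1.1 -0.2  0.1] w 0.0854 t 11.53
  shift [  0.25  -0.33 -11.13] turn [ 0.   -0.93  0.02]
```

View pics/s6c.png

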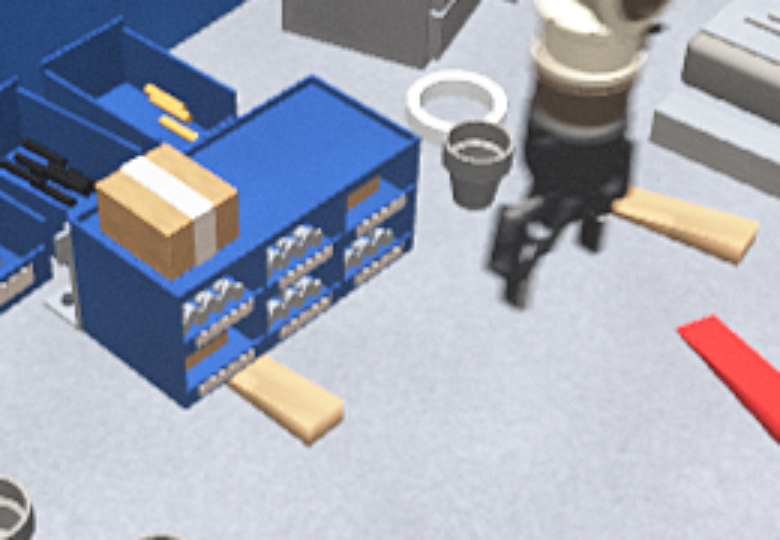

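Wedge 1 sits under the left half, with its tail at about crop (320,430). The rack looks raised. Now for wedge 2.

```bash
python3 -m handwheel '[[0,-0.2,-2.5,0,-0.3,0],[0.2,-0.33,-5,0,-0.6,0],[0.2,-0.33,-7.5,0,-0.93,0],[0.2,-0.33,-10,0,-0.93,0],[0.2,-0.33,-11.1,0,-0.93,0]]' ; python3 -c "
from h import *
plan([.386,-.366,.14],.084); c=cam('wrist'); save(c,'w7.png')"
```

```text
clock: 12.2
eef_pos: [0.3848, -0.3674, 0.1394]
tool_rot: [0.707, 0.028, -0.027, -0.706]
ft_force: [0.2, 1.0, -0.2]
grip_width: 0.0855
pos [ 0.3848 -0.3674  0.1394] yawjaw [-0.079  0.997 -0.002] F [ 0.2  1.  -0.2] w 0.0855 t 12.2
  shift [ 0.05 -0.02  0.05] turn [ 0.01 -0.03  0.01]
```

View pics/w7.png

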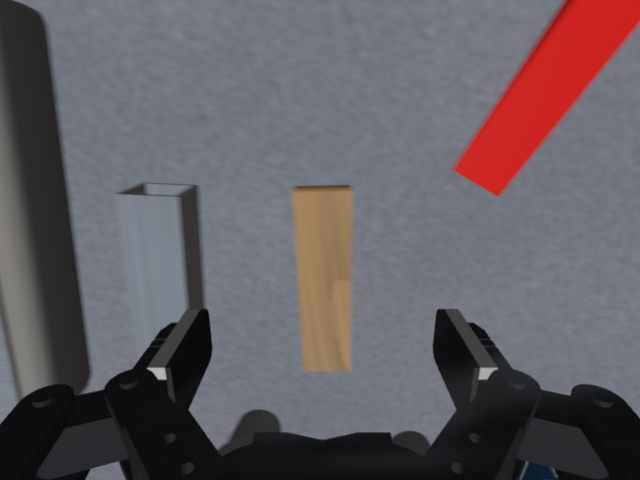

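The wrist view shows wedge 2 with its tail at (294–351, 187) and its tip at (304–351, 371). The grey tube is to the left, with its edge at about x=198.

```bash
python3 -c "
from h import *
c=cam('wrist')
T=[onz(c,294,188,.025),onz(c,352,187,.025)]; P=[onz(c,304,371,.003),onz(c,351,370,.003)]
t=(T[0]+T[1])/2;p=(P[0]+P[1])/2
d=(p-t)[:2]; y=np.arctan2(d[1],d[0]); print('len',np.hypot(*d),'yaw',y,t,p)
g=t+(p-t)*.16; print(g,'tube edge',onz(c,200,250,.04),onz(c,204,290,0)); plan([g[0],g[1],.003],y)
"
```

```text
len 0.1637158282391252 yaw 0.09980128708503629 [ 0.35599635 -0.37147161  0.025     ] [ 0.51889752 -0.35515967  0.003     ]
[ 0.38206053 -0.3688617   0.02148   ] tube edge [ 0.40159852 -0.45067293  0.04      ] [ 0.45183663 -0.46066146  0.        ]
pos [ 0.3849 -0.3672  0.1391] yawjaw [-0.078  0.997 -0.002] F [0.6 1.1 0.4] w 0.085 t 12.3
  shift [-0.13  5.44 -0.05] turn [ 0.01 -0.13  0.01]
```

```bash
python3 -m handwheel '[[-0.1,1.5,0,0,-0.1,0],[-0.13,3,0,0,-0.1,0],[-0.13,4.6,0,0,-0.1,0],[-0.13,5.4,0,0,-0.1,0],[-0.13,5.4,0,0,-0.1,0]]' 0.5; python3 -m handwheel '[[0,0,0,0,0,0],[0,0,0,0,0,0],[0,0,0,0,0,0],[0,0,0,0,0,0],[0,0,0,0,0,0]]' -1;  python3 -c "
from h import *
plan([*rack(-.165,-.07)[:2],.003],RY)"
```

```text
clock: 12.92
eef_pos: [0.3809, -0.362, 0.0023]
tool_rot: [-0.705, -0.035, 0.037, 0.707]
ft_force: [-1.0, -0.9, -0.0]
grip_width: 0.0638
clock: 13.55
eef_pos: [0.383, -0.3651, 0.0053]
tool_rot: [0.707, 0.036, -0.034, -0.705]
ft_force: [0.3, 1.1, 6.3]
grip_width: 0.0385
pos [ 0.383  -0.3651  0.0053] yawjaw [-0.1    0.995 -0.002] F [0.3 1.1 6.3] w 0.0385 t 13.55
  shift [ 3.04  0.07 11.17] turn [0.01 1.04 0.02]
```

```bash
python3 -m handwheel '[[0,-1,0,0,0,0],[0,-2,0,0,0,0],[0.8,-2,2,0,0.3,0],[1,-2,4,0,0.6,0],[1.5,-2,6.4,0,1,0]]' -1;  python3 -m handwheel '[[0.3,0,2,0,0,0],[0.5,0,4,0,0,0],[0.5,0,4.4,0,0,0],[0.5,0,4.4,0,0,0],[0.5,0,4.4,0,0,0]]'; python3 -c "
from h import *
plan([*rack(-.165,-.07)[:2],.003],RY);c=cam('wrist');save(c,'w8.png')"
```

```text
clock: 14.18
eef_pos: [0.4034, -0.2005, 0.0539]
tool_rot: [0.707, -0.027, 0.029, -0.706]
ft_force: [1.1, -0.1, -0.7]
grip_width: 0.0387
clock: 14.8
eef_pos: [0.4238, -0.0936, 0.0535]
tool_rot: [0.707, -0.027, 0.027, -0.706]
ft_force: [-0.9, 0.3, -1.5]
grip_width: 0.0386
pos [ 0.4238 -0.0936  0.0535] yawjaw [ 0.076  0.997 -0.   ] F [-0.9  0.3 -1.5] w 0.0386 t 14.8
  shift [0.24 2.02 0.58] turn [0.   0.03 0.  ]
```

View pics/w8.png

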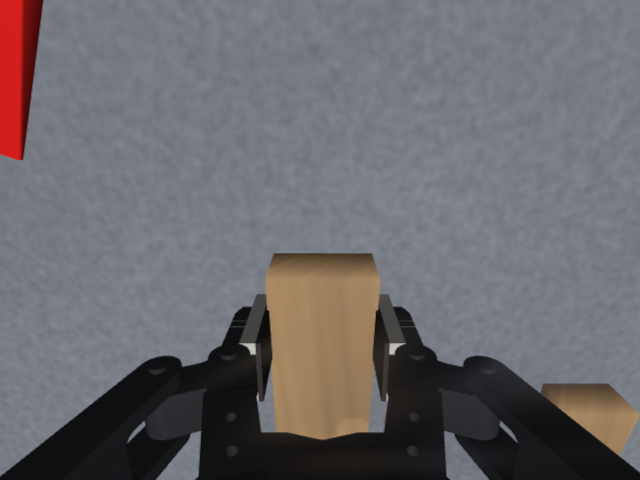

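Wedge 2 is held square (tail at 270–378, 255). Wedge 1 is visible at (590,400). I lower wedge 2 and drive it in.

```bash
python3 -m handwheel '[[0,0.6,0.3,0,0,0],[0.1,1.2,0.58,0,0,0],[0.2,1.7,0.58,0,0,0],[0.2,1.88,0.58,0,0,0],[0.2,1.88,0.58,0,0,0]]' -1; python3 -c "
from h import *
plan([*rack(-.105,-.07)[:2],.005],RY)"; python3 -m handwheel '[[0.5,0,0,0,0,0],[1,0,0,0,0,0],[1.5,0,0,0,0,0],[2,0,0,0,0,0],[2.4,0,0,0,0,0]]'; python3 -c "
from h import *
plan([*rack(-.069,-.07)[:2],.005],RY)"
```

```text
clock: 15.48
eef_pos: [0.4298, -0.079, 0.0061]
tool_rot: [0.707, -0.027, 0.027, -0.707]
ft_force: [0.3, -0.0, -0.9]
grip_width: 0.0388
pos [ 0.4298 -0.079   0.0061] yawjaw [ 0.076  0.997 -0.   ] F [ 0.3 -0.  -0.9] w 0.0388 t 15.47
  shift [ 2.45  0.04 -0.04] turn [ 0.    0.03 -0.  ]
clock: 16.1
eef_pos: [0.4908, -0.083, 0.0063]
tool_rot: [0.707, -0.026, 0.027, -0.707]
ft_force: [0.0, -0.5, 0.8]
grip_width: 0.0387
pos [ 0.4908 -0.083   0.0063] yawjaw [ 0.075  0.997 -0.   ] F [ 0.  -0.5  0.8] w 0.0387 t 16.1
  shift [ 1.44  0.05 -0.07] turn [0.   0.04 0.  ]
```

```bash
python3 -m handwheel '[[0.3,0.02,-0.02,0,0.03,0],[0.6,0.02,-0.03,0,0.03,0],[0.9,0.02,-0.05,0,0.03,0],[1.1,0.02,-0.05,0,0.03,0],[1.2,0.02,-0.05,0,0.03,0]]'; python3 -c "
from h import *
plan([*rack(-.069,-.07)[:2],.005],RY)"
```

```text
clock: 16.73
eef_pos: [0.5198, -0.0865, 0.0058]
tool_rot: [-0.707, 0.028, -0.028, 0.707]
ft_force: [-0.6, 0.4, -1.8]
grip_width: 0.0383
pos [ 0.5198 -0.0865  0.0058] yawjaw [0.08  0.997 0.   ] F [-0.6  0.4 -1.8] w 0.0383 t 16.73
  shift [ 0.27  0.03 -0.02] turn [-0.  0.  0.]
```

```bash
python3 -m handwheel '[[0.1,0,0,0,0,0],[0.2,0,0,0,0,0],[0.3,0,0,0,0,0],[0.4,0,0,0,0,0],[0.4,0,0,0,0,0]]'; python3 -c "
from h import *
plan([*rack(-.069,-.07)[:2],.005],RY)"; python3 -m handwheel '[[0.1,0,0,0,0,0],[0.2,0,0,0,0,0],[0.2,0,0,0,0,0],[0.2,0,0,0,0,0],[0.2,0,0,0,0,0]]'; python3 -c "
from h import *
plan([*rack(-.069,-.07)[:2],.005],RY)"
```

```text
clock: 17.35
eef_pos: [0.5264, -0.087, 0.0053]
tool_rot: [-0.706, 0.031, -0.026, 0.707]
ft_force: [-7.0, 1.1, 4.3]
grip_width: 0.0386
pos [ 0.5264 -0.087   0.0053] yawjaw [ 0.08   0.997 -0.   ] F [-7.   1.1  4.3] w 0.0386 t 17.35
  shift [ 0.01  0.01 -0.02] turn [ 0.    0.   -0.03]
clock: 17.98
eef_pos: [0.5268, -0.087, 0.0052]
tool_rot: [-0.706, 0.033, -0.023, 0.707]
ft_force: [-17.9, 1.8, 14.5]
grip_width: 0.0384
pos [ 0.5268 -0.087   0.0052] yawjaw [ 0.08   0.997 -0.   ] F [-17.9   1.8  14.5] w 0.0384 t 17.98
  shift [-0.01  0.01 -0.02] turn [ 0.    0.   -0.08]
```

```bash
python3 -m handwheel '[[0.1,-0.03,0,0,0,0],[0.2,-0.05,0,0,0,0],[0.3,-0.05,0,0,0,0],[0.3,-0.05,0,0,0,0],[0.3,-0.05,0,0,0,0]]'; python3 -c "
from h import *
plan([*rack(-.069,-.07)[:2],.005],RY)"
```

```text
clock: 18.6
eef_pos: [0.5274, -0.087, 0.0051]
tool_rot: [-0.706, 0.038, -0.019, 0.707]
ft_force: [-29.9, 1.9, 20.5]
grip_width: 0.0385
pos [ 0.5274 -0.087   0.0051] yawjaw [0.081 0.997 0.   ] F [-29.9   1.9  20.5] w 0.0385 t 18.6
  shift [-0.03  0.01 -0.02] turn [-0.   -0.   -0.16]
```

```bash
python3 -m handwheel '[[-0.2,0.02,0,0,0,0],[-0.35,0.03,0,0,0,0],[-0.4,0.05,0,0,0,0],[-0.4,0.05,0,0,0,0],[-0.4,0.05,0,0,0,0]]';  python3 -m handwheel '[[0,0,0,0,0,0],[0,0,0,0,0,0],[0,0,0,0,0,0],[0,-1,0,0,0,0],[0,-2,0,0,0,0]]' 0.6; python3 -c "
from h import *
plan([*rack(-.069,.07)[:2],.06],RY)"
```

```text
clock: 19.23
eef_pos: [0.5275, -0.087, 0.0052]
tool_rot: [-0.706, 0.032, -0.026, 0.707]
ft_force: [-10.2, 0.1, 5.8]
grip_width: 0.0387
clock: 19.85
eef_pos: [0.5321, -0.0874, 0.0562]
tool_rot: [-0.707, 0.028, -0.028, 0.707]
ft_force: [-0.7, 0.5, 0.4]
grip_width: 0.0682
pos [ 0.5321 -0.0874  0.0562] yawjaw [0.08  0.997 0.   ] F [-0.7  0.5  0.4] w 0.0682 t 19.85
  shift [-0.22 -0.15  5.58] turn [-0.  0. -0.]
```

Now I recheck wedge 1 by regripping it and pressing.

```bash
python3 -m handwheel '[[-0.25,0,2,0,0,0],[-0.25,0,4,0,0,0],[-0.25,0,5.58,0,0,0],[-0.25,1,5.58,0,0,0],[-0.25,2.1,5.58,0,0,0]]'; python3 -m handwheel '[[0,0,0,0,0,0],[0,0,0,0,0,0],[0,0,0,0,0,0],[0,0,0,0,0,0],[0,0,0,0,0,0]]' -1; python3 -m handwheel '[[0.1,-0.02,0,0,0,0],[0.2,-0.02,0,0,0,0],[0.3,-0.02,0,0,0,0],[0.3,-0.02,0,0,0,0],[0.3,-0.02,0,0,0,0]]'; python3 -c "
from h import *
plan([*rack(-.069,.07)[:2],.003],RY)"
```

```text
clock: 20.48
eef_pos: [0.5383, 0.0532, 0.0035]
tool_rot: [-0.706, 0.027, -0.029, 0.707]
ft_force: [-0.4, -0.3, -0.4]
grip_width: 0.0686
clock: 21.1
eef_pos: [0.5369, 0.052, 0.0037]
tool_rot: [-0.707, 0.028, -0.029, 0.707]
ft_force: [-2.5, 0.3, -0.8]
grip_width: 0.0385
clock: 21.72
eef_pos: [0.5369, 0.052, 0.0037]
tool_rot: [-0.706, 0.033, -0.023, 0.707]
ft_force: [-18.2, 1.4, 13.6]
grip_width: 0.0387
pos [0.5369 0.052  0.0037] yawjaw [0.08  0.997 0.   ] F [-18.2   1.4  13.6] w 0.0387 t 21.73
  shift [0.04 0.03 0.01] turn [-0.    0.01 -0.08]
```

```bash
python3 -m handwheel '[[0.1,0,0,0,0,0],[0.2,0,0,0,0,0],[0.3,0,0,0,0,0],[0.3,0,0,0,0,0],[0.3,0,0,0,0,0]]'; python3 -m handwheel '[[-0.2,0,0,0,0,0],[-0.4,0,0,0,0,0],[-0.4,0,0,0,0,0],[-0.4,0,0,0,0,0],[-0.4,0,0,0,0,0]]';  python3 -m handwheel '[[0,0,0,0,0,0],[0,0,0,0,0,0],[0,0,0,0,0,0],[-0.3,-1.5,0,0,0,0],[-1,-3.5,0,0,0,0]]' 1; python3 -c "
from h import *
plan([.4,0.1,.3],RY)"
```

```text
clock: 22.35
eef_pos: [0.5373, 0.0519, 0.0034]
tool_rot: [-0.706, 0.037, -0.018, 0.707]
ft_force: [-33.4, 2.9, 27.1]
grip_width: 0.0387
clock: 22.98
eef_pos: [0.5374, 0.0519, 0.0035]
tool_rot: [-0.706, 0.031, -0.025, 0.707]
ft_force: [-10.8, 1.4, 5.9]
grip_width: 0.0387
clock: 23.6
eef_pos: [0.5167, 0.0535, 0.0913]
tool_rot: [0.707, -0.029, 0.028, -0.706]
ft_force: [-0.2, 0.5, 0.6]
grip_width: 0.0855
pos [0.5167 0.0535 0.0913] yawjaw [ 0.08   0.997 -0.   ] F [-0.2  0.5  0.6] w 0.0855 t 23.6
  shift [-4.82 -8.34  1.47] turn [ 0.    0.   -0.01]
```

Both wedges hold without moving under about 30 N, at the expected depth. Next I check the level of the rack, then collect the tubs. I move off toward the left cluster.

```bash
python3 -m handwheel '[[-1,-2,0,0,0,0],[-2,-4,1,0,0,0],[-2,-4,3,0,0,0],[-2,-4,5.5,0,0,0],[-2,-4,8,0,0,0]]' 1; python3 -c "
from h import *
plan([.493,.268,.17],0);c=cam('wrist');save(c,'w9.png');c=cam('side');save(c,'s9.png');
c=cam('scene');save(c,'c9.png')
print([np.round(onz(c,480,270,.09),3)])"
```

```text
clock: 24.22
eef_pos: [0.4839, 0.2589, 0.1923]
tool_rot: [-0.706, 0.028, -0.03, 0.707]
ft_force: [0.9, -0.9, 0.9]
grip_width: 0.0853
pos [0.4839 0.2589 0.1923] yawjaw [0.081 0.997 0.001] F [ 0.9 -0.9  0.9] w 0.0853 t 24.23
  shift [0.33 0.89 0.39] turn [-0.01 -0.47  0.01]
[array([0.659, 0.375, 0.09 ])]
```

View pics/w9.png

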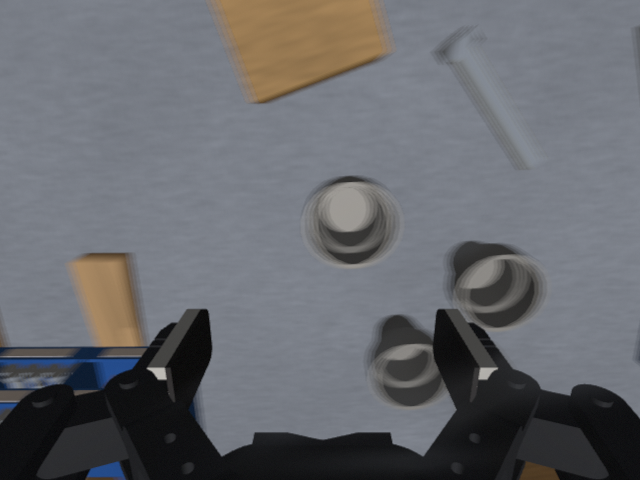

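View pics/c9.png

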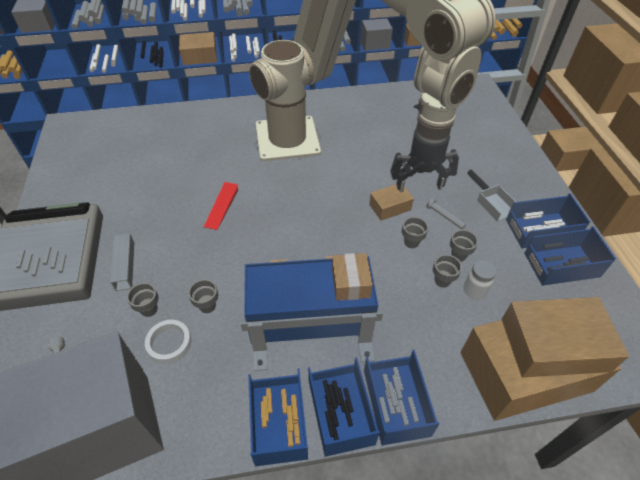

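View pics/s9.png

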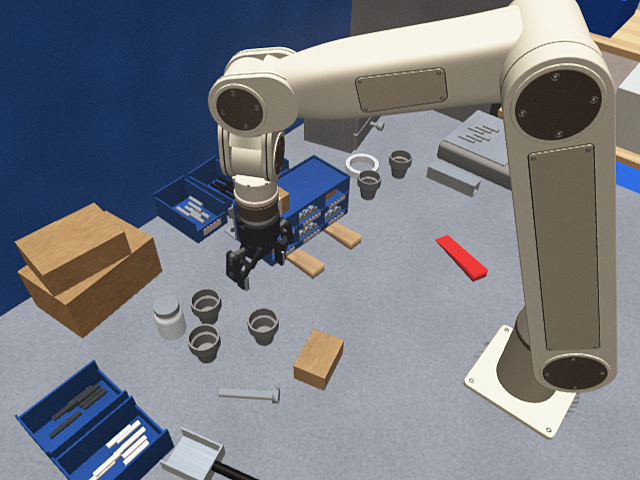

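The wrist view is motion-blurred. It shows three tubs at about (352,222), (500,290) and (407,375). I retake it at rest.

```bash
python3 -c "
from h import *
c=cam('wrist');save(c,'w10.png')
hsv=cv2.cvtColor(c['color'],cv2.COLOR_RGB2HSV)
for (u,v) in [(352,222),(500,290),(407,375),(250,250)]: print(hsv[v-8:v+8:5,u],hsv[v,u-20:u+20:10])
"
```

```text
[[ 15  13 158]
 [ 21  11 157]
 [ 17  11 157]
 [ 19  13 154]] [[ 17  11 157]
 [ 19  13 158]
 [ 15  13 158]
 [ 15   9  54]]
[[ 0  5 52]
 [30 10 52]
 [20 14 54]
 [15 10 53]] [[ 30   5  55]
 [ 15   9  54]
 [  0   5  53]
 [ 18  11 117]]
[[30  4 58]
 [30  4 58]
 [60  4 59]
 [20  8 99]] [[150   4  61]
 [  0   0  59]
 [ 30   4  59]
 [ 15   8  66]]
[[109  26 136]
 [109  26 139]
 [111  25 134]
 [109  25 142]] [[111  24 141]
 [109  25 142]
 [109  26 137]
 [109  25 142]]
```

View pics/w10.png

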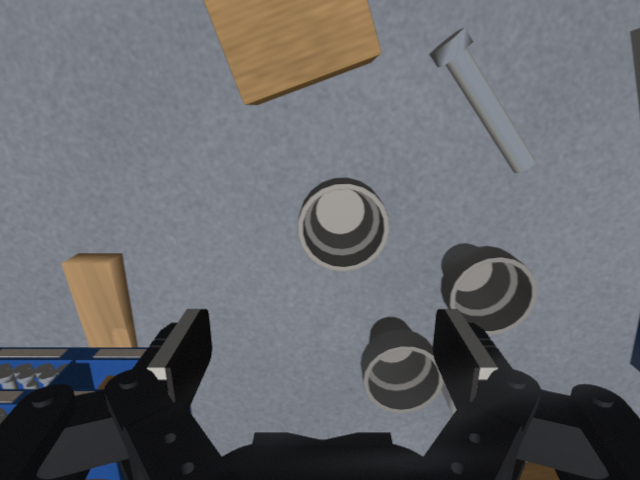

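The sharp view gives rim centres at T3 (343,226), T4 (490,293) and T5 (401,377).

```bash
python3 -c "
from h import *
c=cam('wrist')
for u,v in [(343,226),(490,293),(401,377)]: print(np.round(onz(c,u,v,.07),4))
print('diam',np.linalg.norm(onz(c,299,226,.07)-onz(c,388,226,.07)))
g=onz(c,343,226,.07); plan([g[0],g[1],.038],0)"
```

```text
[0.4844 0.2736 0.07  ]
[0.546  0.3813 0.07  ]
[0.6169 0.3129 0.07  ]
diam 0.06360486940816716
pos [0.4831 0.257  0.1911] yawjaw [ 0.079  0.997 -0.001] F [ 0.5 -0.3  0.2] w 0.0855 t 24.48
  shift [0.   6.12 0.67] turn [ 0.   -0.45 -0.  ]
```

```bash
python3 -m handwheel '[[0.05,1.5,0.67,0,0,0],[0.05,3,0.67,0,0,0],[0.05,4.5,0.67,0,0,0],[0.05,5.5,0.67,0,0,0],[0.05,6.1,0.67,0,0,0]]' 1; python3 -m handwheel '[[0,0,0,0,0,0],[0,0,0,0,0,0],[0,0,0,0,0,0],[0,0,0,0,0,0],[0,0,0,0,0,0]]' -1; python3 -c "
from h import *
c=cam('side')
cv2.imwrite('pics/s11.png',cv2.resize(c['color'][200:400,140:380],None,fx=3,fy=3)[:,:,::-1]);plan([.485,.273,.2])"
```

```text
clock: 25.1
eef_pos: [0.4855, 0.2715, 0.0377]
tool_rot: [0.707, -0.03, 0.029, -0.706]
ft_force: [-0.3, 0.1, 0.3]
grip_width: 0.0852
clock: 25.72
eef_pos: [0.4862, 0.2739, 0.0395]
tool_rot: [-0.706, 0.028, -0.029, 0.707]
ft_force: [1.2, -1.2, 3.5]
grip_width: 0.0635
pos [0.4863 0.2739 0.0395] yawjaw [0.08  0.997 0.   ] F [ 0.  -0.8  3.1] w 0.0641 t 25.77
  shift [-0.04 -6.42 -0.04] turn [0. 0. 0.]
```

View pics/s11.png

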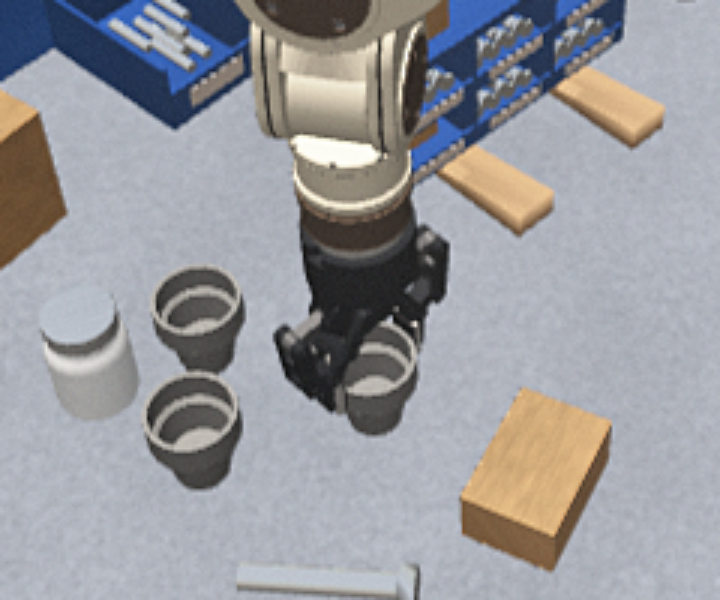

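The tub is gripped at the collar. I lift it and carry it over to the roof.

```bash
python3 -m handwheel '[[0,-2.5,0,0,0,0],[0,-5,0,0,0,0],[0,-7.5,0,0,0,0],[0,-9,0,0,0,0],[0,-9,0,0,0,0]]' -1; python3 -c "
from h import *
print(rack(.065,-.045)); plan([*rack(.065,-.045)[:2],.26],RY)"
```

```text
clock: 26.4
eef_pos: [0.4874, 0.2747, 0.2677]
tool_rot: [-0.705, 0.026, -0.031, 0.708]
ft_force: [0.4, -1.0, -1.4]
grip_width: 0.0635
[ 0.66214587 -0.0734117   0.        ]
pos [0.4874 0.2747 0.2677] yawjaw [0.08  0.997 0.004] F [ 0.4 -1.  -1.4] w 0.0635 t 26.4
  shift [  8.08   0.3  -13.32] turn [-0.03  0.01  0.04]
```

```bash
python3 -m handwheel '[[0.5,0,-2.3,0,0,0],[1.5,0,-4.5,0,0,0],[2.8,0,-6.6,0,0,0],[4.2,0,-8.6,0,0,0],[5.5,0,-10.6,0,0,0]]' -1; python3 -m handwheel '[[1.2,0.1,-1.4,0,0,0],[2.4,0.3,-2.7,0,0,0],[2.58,0.3,-2.72,0,0,0],[2.58,0.3,-2.72,0,0,0],[2.58,0.3,-2.72,0,0,0]]'; python3 -c "
from h import *
plan([*rack(.065,-.045)[:2],.1735],RY)
c=cam('side')
cv2.imwrite('pics/s12.png',cv2.resize(c['color'][100:300,200:440],None,fx=3,fy=3)[:,:,::-1])"
```

```text
clock: 27.02
eef_pos: [0.6015, -0.0032, 0.2615]
tool_rot: [-0.706, 0.03, -0.027, 0.707]
ft_force: [0.7, 0.3, -0.1]
grip_width: 0.0638
clock: 27.65
eef_pos: [0.6598, -0.0732, 0.256]
tool_rot: [-0.706, 0.028, -0.027, 0.707]
ft_force: [0.9, -0.7, -1.0]
grip_width: 0.0638
pos [ 0.6598 -0.0732  0.256 ] yawjaw [0.079 0.997 0.   ] F [ 0.9 -0.7 -1. ] w 0.0638 t 27.65
  shift [ 0.1  3.3 -0. ] turn [-0.    0.01 -0.01]
```

View pics/s12.png

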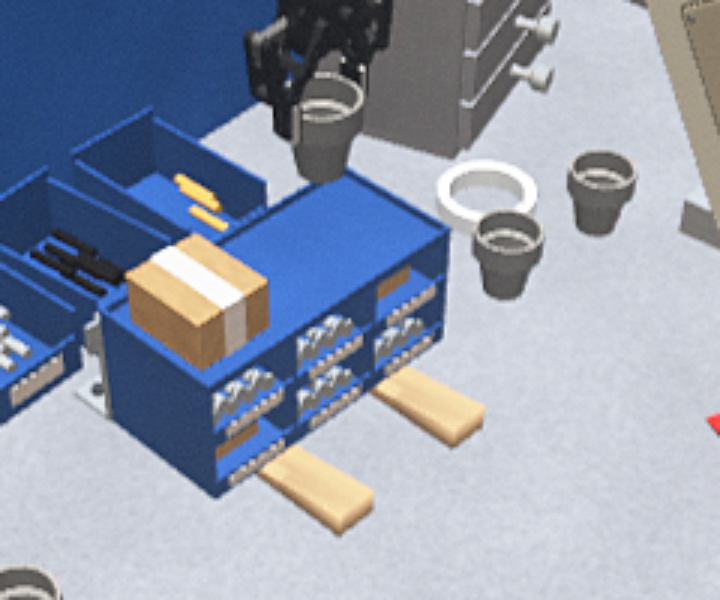

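```bash
python3 -m handwheel '[[0.1,1,0,0,0,0],[0.1,2,0,0,0,0],[0.1,2.8,0,0,0,0],[0.1,3.2,0,0,0,0],[0.1,3.3,0,0,0,0]]' -1; python3 -m handwheel '[[0,0.04,0,0,0,0],[0,0.08,0,0,0,0],[0,0.08,0,0,0,0],[0,0.08,0,0,0,0],[0,0.08,0,0,0,0]]'; python3 -c "
from h import *
plan([*rack(.065,-.045)[:2],.1715],RY)"
```

```text
clock: 28.32
eef_pos: [0.6626, -0.074, 0.1738]
tool_rot: [-0.707, 0.028, -0.028, 0.707]
ft_force: [0.3, 0.7, -1.4]
grip_width: 0.0637
clock: 28.95
eef_pos: [0.663, -0.0747, 0.1719]
tool_rot: [0.707, -0.028, 0.028, -0.707]
ft_force: [-0.5, 0.9, -0.5]
grip_width: 0.0636
pos [ 0.663  -0.0747  0.1719] yawjaw [ 0.08   0.997 -0.   ] F [-0.5  0.9 -0.5] w 0.0636 t 28.95
  shift [-0.04  0.02  0.05] turn [0. 0. 0.]
```

```bash
python3 -m handwheel '[[0,0.02,0,0,0,0],[0,0.02,0,0,0,0],[0,0.02,0,0,0,0],[0,0.02,0,0,0,0],[0,-0.5,0,0,0,0]]' 1; python3 -m handwheel '[[0,-1,0,0,0,0],[0,-2.5,0,0,0,0],[0,-3.5,0,0,0,0],[0,-3.5,0,0,0,0],[0,-3.5,0,0,0,0]]'; python3 -c "
from h import *
c=cam('wrist');save(c,'w13.png')
c=cam('side')
cv2.imwrite('pics/s13.png',cv2.resize(c['color'][100:300,200:440],None,fx=3,fy=3)[:,:,::-1])
plan([0,0,0])"
```

```text
clock: 29.58
eef_pos: [0.6621, -0.0746, 0.1834]
tool_rot: [-0.706, 0.029, -0.027, 0.707]
ft_force: [-0.9, 0.3, -0.6]
grip_width: 0.085
clock: 30.2
eef_pos: [0.6626, -0.0746, 0.271]
tool_rot: [-0.706, 0.029, -0.028, 0.707]
ft_force: [-0.6, -0.1, -0.1]
grip_width: 0.0857
pos [ 0.6622 -0.0746  0.27  ] yawjaw [0.08  0.997 0.   ] F [0.1 0.2 0.3] w 0.0855 t 30.3
  shift [-26.61  10.89   0.85] turn [0. 0. 0.]
```

View pics/s13.png

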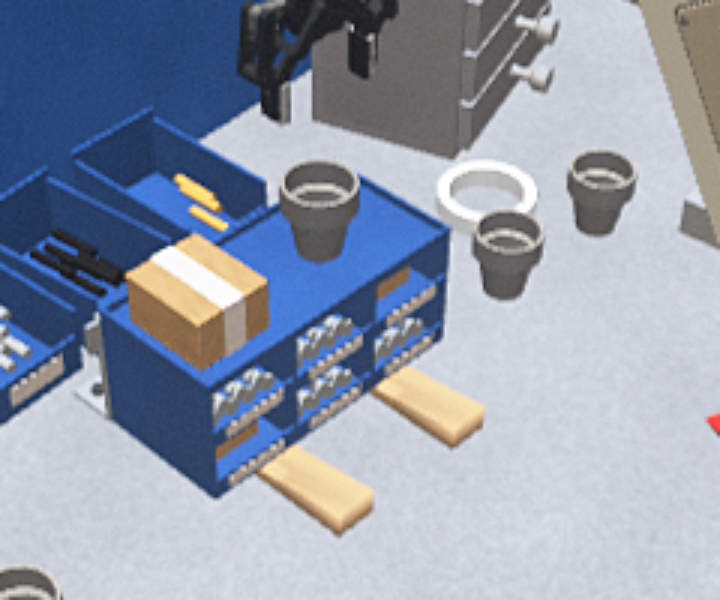

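View pics/w13.png

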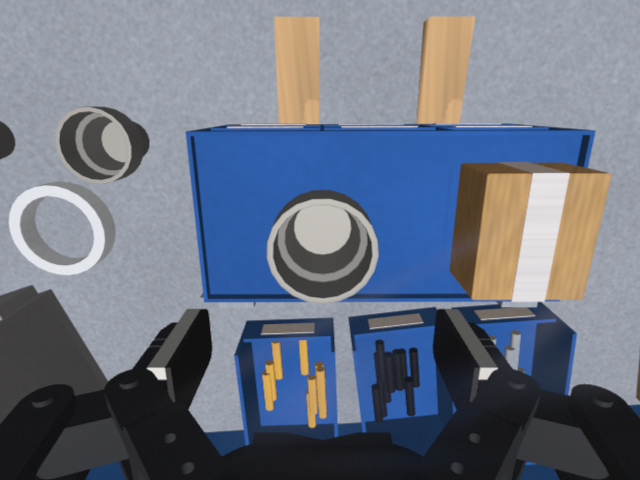

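The base tub stands upright on the clear part of the roof, with its rim at wrist pixel (323,250). Both wedges are straight under the front edge. T4 is next.

```bash
python3 -c "
from h import *
c=cam('wrist'); print('stack',onz(c,323,250,.202)); 
for u,v in [(193,132),(203,300),(590,132),(574,297)]: print(np.round(onz(c,u,v,.14),4))
plan([.546,.381,.19])"; python3 -m handwheel '[[-1,0,2.2,0,0,0],[-2,0,4.5,0,0,0],[-3.5,0,6.5,0,0,0],[-5,0,8.5,0,0,0],[-6,0,10.5,0,0,0]]' 1; python3 -c "
from h import *
plan([.546,.381,.19])"
```

```text
stack [ 0.66081352 -0.07348663  0.202     ]
[ 0.5904 -0.1569  0.14  ]
[ 0.7174 -0.1726  0.14  ]
[0.6126 0.1143 0.14  ]
[0.7388 0.1182 0.14  ]
pos [ 0.6622 -0.0746  0.27  ] yawjaw [0.08  0.997 0.   ] F [ 0.2 -0.9  0.4] w 0.0855 t 30.35
  shift [-6.08  3.22 17.79] turn [0. 0. 0.]
clock: 30.98
eef_pos: [0.5324, 0.2003, 0.2711]
tool_rot: [0.707, -0.029, 0.028, -0.706]
ft_force: [1.0, 0.3, 0.6]
grip_width: 0.0856
pos [0.5324 0.2003 0.2711] yawjaw [ 0.08   0.997 -0.001] F [1.  0.3 0.6] w 0.0856 t 30.98
  shift [-0.03  3.24  7.25] turn [0. 0. 0.]
```

```bash
python3 -m handwheel '[[0,0.5,2.3,0,0,0],[0,1.5,4.4,0,0,0],[0,2.5,6.4,0,0,0],[0,3.2,7.25,0,0,0],[0,3.2,7.25,0,0,0]]' 1; python3 -c "
from h import *
bot.camera('wrist');c=cam('wrist');save(c,'w14.png');
plan([.546,.381,.038])"
```

```text
clock: 31.6
eef_pos: [0.5474, 0.3799, 0.1884]
tool_rot: [0.708, -0.029, 0.026, -0.705]
ft_force: [-0.5, 0.4, -0.4]
grip_width: 0.0855
pos [0.549  0.3785 0.1917] yawjaw [ 0.081  0.997 -0.001] F [-0.5  0.5  0.4] w 0.0854 t 31.7
  shift [-0.13  6.15  0.1 ] turn [0. 0. 0.]
```

View pics/w14.png

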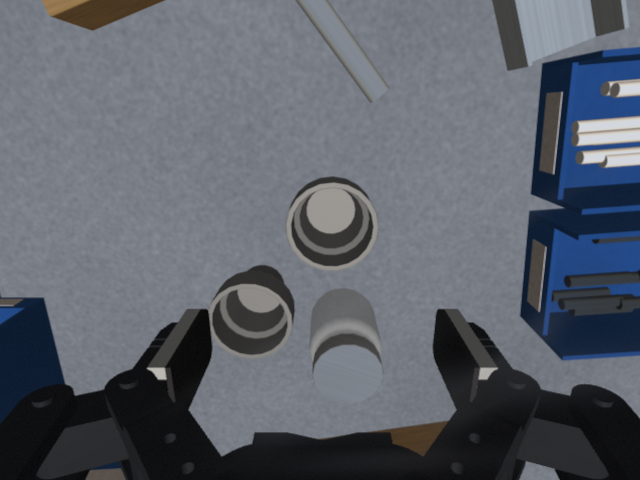

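T4's rim is at (332,225), T5's at (251,319), and the jar lid at (347,372).

```bash
python3 -c "
from h import *
c=cam('wrist')
print(onz(c,332,225,.07),onz(c,251,319,.07),'jar',onz(c,347,372,.09))
g=onz(c,332,225,.07);plan([g[0],g[1],.038])"
```

```text
[0.54907938 0.38604029 0.07      ] [0.61984376 0.31765457 0.07      ] jar [0.65943192 0.38866902 0.09      ]
pos [0.5495 0.3784 0.1927] yawjaw [ 0.082  0.997 -0.   ] F [0.6 0.2 0.5] w 0.0855 t 31.75
  shift [-0.05  6.19  0.3 ] turn [0. 0. 0.]
```

```bash
python3 -m handwheel '[[0,1.5,0.25,0,0,0],[0,3,0.25,0,0,0],[0,4.5,0.25,0,0,0],[0,5.5,0.25,0,0,0],[0,6.15,0.25,0,0,0]]' 1; python3 -m handwheel '[[0,0,0,0,0,0],[0,0,0,0,0,0],[0,0,0,0,0,0],[0,0,0,0,0,0],[0,0,0,0,0,0]]' -1; python3 -m handwheel '[[0,-2.5,0,0,0,0],[0,-5,0,0,0,0],[0,-7.5,0,0,0,0],[0,-9.6,0,0,0,0],[0,-9.6,0,0,0,0]]';  python3 -c "
from h import *
plan([.661,-.0735,.28],RY)"
```

```text
clock: 32.38
eef_pos: [0.5502, 0.3843, 0.0383]
tool_rot: [-0.706, 0.029, -0.029, 0.707]
ft_force: [0.1, 1.5, 0.4]
grip_width: 0.0855
clock: 33.0
eef_pos: [0.5501, 0.3863, 0.0391]
tool_rot: [-0.706, 0.028, -0.029, 0.707]
ft_force: [0.4, 0.3, 3.2]
grip_width: 0.0645
clock: 33.62
eef_pos: [0.5513, 0.3873, 0.2845]
tool_rot: [-0.704, 0.025, -0.032, 0.709]
ft_force: [0.1, 0.3, -1.6]
grip_width: 0.0647
pos [0.5513 0.3873 0.2845] yawjaw [0.08  0.997 0.007] F [ 0.1  0.3 -1.6] w 0.0647 t 33.62
  shift [  5.85   0.1  -18.02] turn [-0.04  0.01  0.05]
```

```bash
python3 -m handwheel '[[0,0,-2.4,0,0,0],[0.5,0,-4.8,0,0,0],[1,0,-7.2,0,0,0],[2,0,-9.5,0,0,0],[3,0,-11.8,0,0,0]]' -1; python3 -m handwheel '[[0.8,0,-2.2,0,0,0],[1.8,0,-4.2,0,0,0],[2.7,0,-6,0,0,0],[2.8,0,-6.2,0,0,0],[2.8,0,-6.2,0,0,0]]';  python3 -c "
from h import *
plan([.661,-.0735,.2],RY)"
```

```text
clock: 34.25
eef_pos: [0.6, 0.0844, 0.2765]
tool_rot: [0.707, -0.029, 0.027, -0.706]
ft_force: [0.8, 0.3, -0.5]
grip_width: 0.0643
clock: 34.88
eef_pos: [0.6573, -0.074, 0.2762]
tool_rot: [-0.706, 0.03, -0.028, 0.707]
ft_force: [0.9, -0.3, -0.9]
grip_width: 0.065
pos [ 0.6573 -0.074   0.2762] yawjaw [0.081 0.997 0.001] F [ 0.9 -0.3 -0.9] w 0.065 t 34.88
  shift [0.16 3.05 0.03] turn [-0.   -0.   -0.02]
```

```bash
python3 -m handwheel '[[0.15,0.5,0,0,0,0],[0.15,1.3,0,0,0,0],[0.15,2,0,0,0,0],[0.15,2.6,0,0,0,0],[0.15,3,0,0,0,0]]' -1; python3 -m handwheel '[[0,0.04,0,0,0,0],[0,0.08,0,0,0,0],[0,0.12,0,0,0,0],[0,0.12,0,0,0,0],[0,0.12,0,0,0,0]]';  python3 -c "
from h import *
plan([.661,-.0735,.2],RY);c=cam('side')
cv2.imwrite('pics/s15.png',cv2.resize(c['color'][100:300,200:440],None,fx=3,fy=3)[:,:,::-1])"
```

```text
clock: 35.5
eef_pos: [0.6612, -0.0732, 0.2019]
tool_rot: [0.707, -0.028, 0.028, -0.707]
ft_force: [1.2, -0.4, -0.4]
grip_width: 0.0648
clock: 36.12
eef_pos: [0.6617, -0.0743, 0.2003]
tool_rot: [-0.707, 0.028, -0.029, 0.707]
ft_force: [0.9, -0.7, -0.5]
grip_width: 0.0648
pos [ 0.6617 -0.0743  0.2003] yawjaw [0.08  0.997 0.   ] F [ 0.9 -0.7 -0.5] w 0.0648 t 36.12
  shift [-0.03  0.01  0.03] turn [-0.  0.  0.]
```

View pics/s15.png

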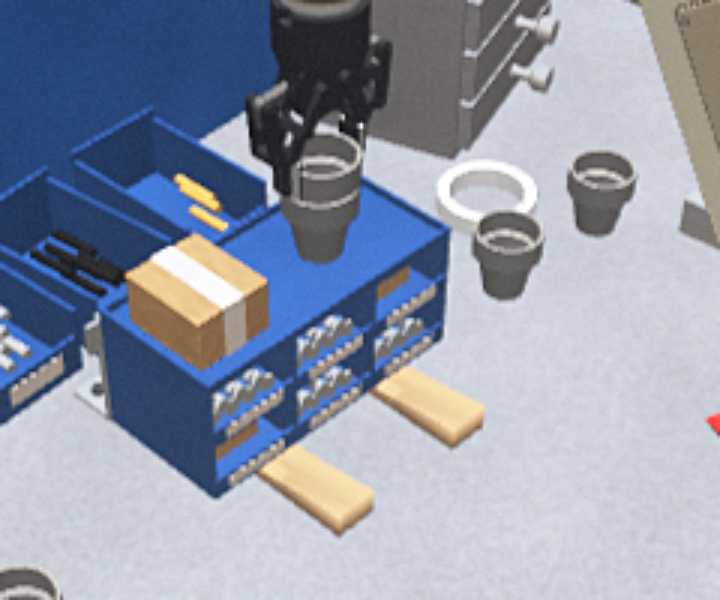

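The second tub is nested in line, about 3 mm short of home. I lower it to contact.

```bash
python3 -m handwheel '[[0,0.04,0,0,0,0],[0,0.08,0,0,0,0],[0,0.1,0,0,0,0],[0,0.1,0,0,0,0],[0,0.1,0,0,0,0]]'; python3 -m handwheel '[[0,0.0,0,0,0,0],[0,0.0,0,0,0,0],[0,0,0,0,0,0],[0,0,0,0,0,0],[0,-0.6,0,0,0,0]]' 1;python3 -m handwheel '[[0,-1,0,0,0,0],[0,-2,0,0,0,0],[0,-3,0,0,0,0],[0,-3,0,0,0,0],[0,-3,0,0,0,0]]';   python3 -c "
from h import *
bot.camera('wrist');c=cam('wrist');save(c,'w16.png')
plan([.62,.3177,.28],.6); plan([.62,.3177,.28],.9);c=cam('side')
cv2.imwrite('pics/s16.png',cv2.resize(c['color'][100:300,200:440],None,fx=3,fy=3)[:,:,::-1])"
```

```text
clock: 36.8
eef_pos: [0.6616, -0.0742, 0.1975]
tool_rot: [-0.707, 0.028, -0.028, 0.707]
ft_force: [0.9, -0.1, -0.3]
grip_width: 0.0651
clock: 37.42
eef_pos: [0.6606, -0.0741, 0.2116]
tool_rot: [-0.706, 0.03, -0.027, 0.707]
ft_force: [1.1, 0.2, 0.6]
grip_width: 0.0854
clock: 38.05
eef_pos: [0.6614, -0.0742, 0.2871]
tool_rot: [-0.707, 0.029, -0.028, 0.707]
ft_force: [0.2, 0.2, -0.2]
grip_width: 0.0854
pos [ 0.661  -0.0742  0.2861] yawjaw [0.08  0.997 0.   ] F [-0.4 -0.6  0.6] w 0.0851 t 38.15
  shift [-2.89  0.25 15.49] turn [-0.01 -3.9  -0.01]
pos [ 0.661  -0.0742  0.2861] yawjaw [0.08  0.997 0.   ] F [-0.4 -0.6  0.6] w 0.0851 t 38.15
  shift [-2.89  0.25 15.49] turn [-0.01 -5.62 -0.01]
```

View pics/s16.png

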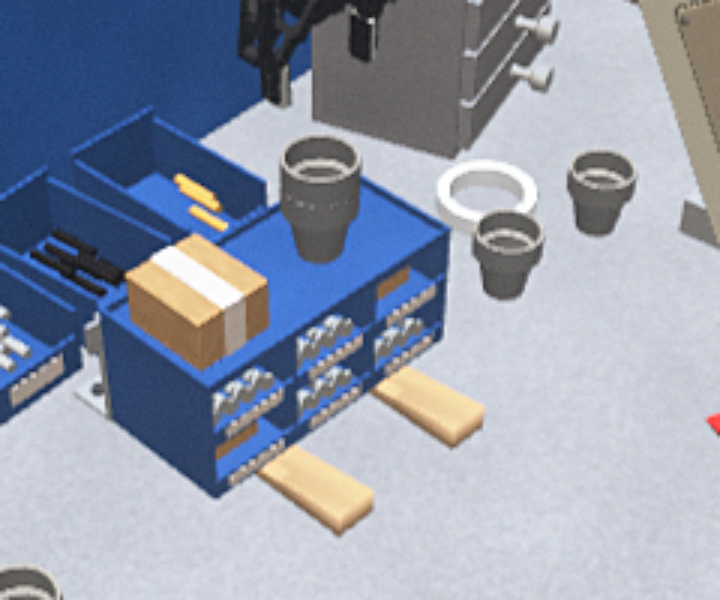

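View pics/w16.png

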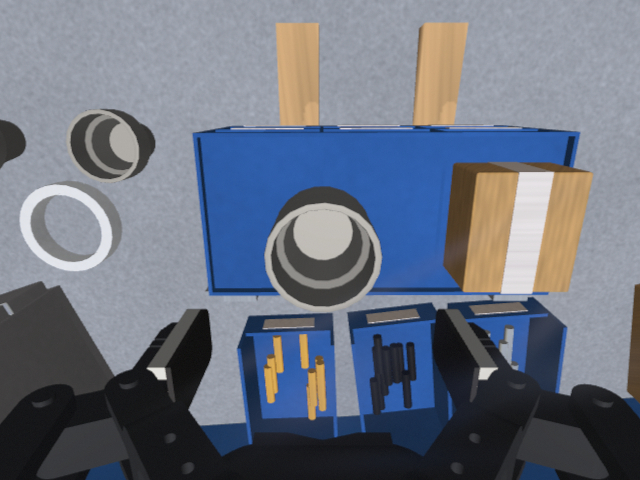

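The two tubs are fully nested. The seam sits just below the upper collar. T5 is next, with the jaws turned about 40° to stay clear of the jar.

```bash
python3 -m handwheel '[[-0.8,0,2.2,0,-0.9,0],[-1.6,0,4.4,0,-1.8,0],[-2.4,0,6.6,0,-2.7,0],[-2.9,0.2,8.8,0,-3.6,0],[-2.9,0.3,11,0,-4.5,0]]' 1;  python3 -c "
from h import *
plan([.62,.3177,.2],.7)"
```

```text
clock: 38.83
eef_pos: [0.61, 0.2073, 0.2796]
tool_rot: [0.663, 0.245, -0.247, -0.663]
ft_force: [0.6, -0.5, -0.2]
grip_width: 0.0854
pos [0.61   0.2073 0.2796] yawjaw [-0.652  0.758  0.   ] F [ 0.6 -0.5 -0.2] w 0.0854 t 38.83
  shift [3.19 3.18 3.09] turn [-0.    0.06 -0.01]
```

```bash
python3 -m handwheel '[[1,0.8,1,0,0,0],[2,1.6,2,0,0,0],[3,2.6,3,0,0,0],[3.2,3.2,3.1,0,0,0],[3.2,3.2,3.1,0,0,0]]' 1;  python3 -c "
from h import *
bot.camera('wrist');c=cam('wrist');save(c,'w17.png')
plan([.62,.3177,.038],.7)"
```

```text
clock: 39.45
eef_pos: [0.6209, 0.3159, 0.1974]
tool_rot: [0.664, 0.243, -0.246, -0.663]
ft_force: [0.6, -1.7, 0.9]
grip_width: 0.0856
pos [0.6223 0.3154 0.2005] yawjaw [-0.647  0.762 -0.   ] F [ 0.3 -0.3  0.4] w 0.0856 t 39.55
  shift [-0.01  6.5   0.13] turn [ 0.    0.02 -0.  ]
```

View pics/w17.png

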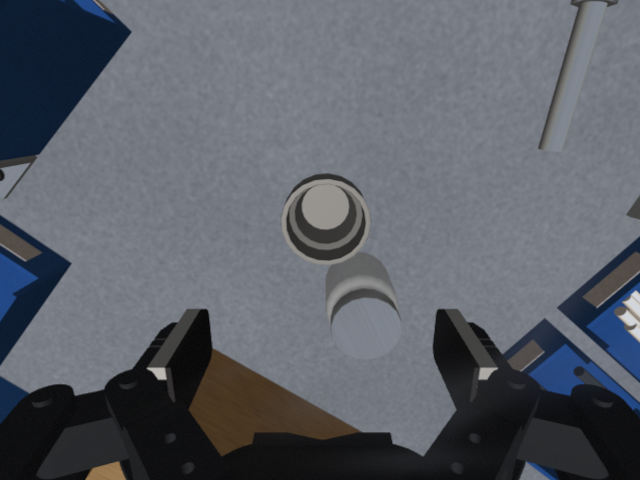

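```bash
python3 -c "
from h import *
c=cam('wrist')
g=onz(c,325,220,.07); print(g)
for u,v in [(215,350),(290,392),(360,432)]: print([np.round(onz(c,u,v,z),3) for z in (.05,.1,.15)])
s=cam('side'); 
for u,v in [(160,268),(155,238),(80,333),(88,300)]: print([np.round(onz(s,u,v,z),3) for z in (0,.05,.1,.15)])
plan([g[0],g[1],.038],.7)"
```

```text
[0.6197945  0.31623179 0.07      ]
[array([0.778, 0.323, 0.05 ]), array([0.741, 0.313, 0.1  ]), array([0.705, 0.303, 0.15 ])]
[array([0.77 , 0.402, 0.05 ]), array([0.735, 0.379, 0.1  ]), array([0.7  , 0.355, 0.15 ])]
[array([0.763, 0.483, 0.05 ]), array([0.729, 0.446, 0.1  ]), array([0.695, 0.409, 0.15 ])]
[array([0.827, 0.29 , 0.   ]), array([0.783, 0.313, 0.05 ]), array([0.74 , 0.336, 0.1  ]), array([0.697, 0.358, 0.15 ])]
[array([0.92 , 0.232, 0.   ]), array([0.872, 0.257, 0.05 ]), array([0.824, 0.283, 0.1  ]), array([0.776, 0.309, 0.15 ])]
[array([0.807, 0.526, 0.   ]), array([0.764, 0.537, 0.05 ]), array([0.722, 0.548, 0.1  ]), array([0.68 , 0.559, 0.15 ])]
[array([0.874, 0.462, 0.   ]), array([0.828, 0.476, 0.05 ]), array([0.783, 0.49 , 0.1  ]), array([0.737, 0.504, 0.15 ])]
pos [0.6228 0.3155 0.2017] yawjaw [-0.647  0.763 -0.001] F [-0.5 -0.4 -0.2] w 0.0855 t 39.65
  shift [-0.09  6.55  0.11] turn [0.   0.02 0.01]
```

```bash
python3 -m handwheel '[[-0.06,1.5,0.1,0,0,0],[-0.06,3,0.1,0,0,0],[-0.06,4.5,0.1,0,0,0],[-0.06,5.8,0.1,0,0,0],[-0.06,6.5,0.1,0,0,0]]' 1; python3 -m handwheel '[[0,0,0,0,0,0],[0,0,0,0,0,0],[0,0,0,0,0,0],[0,0,0,0,0,0],[0,0,0,0,0,0]]' -1; python3 -c "
from h import *
plan([.64,.2,.3],RY)"
```

```text
clock: 40.28
eef_pos: [0.6191, 0.3163, 0.0368]
tool_rot: [0.664, 0.243, -0.244, -0.664]
ft_force: [0.3, -0.5, 0.3]
grip_width: 0.0853
clock: 40.9
eef_pos: [0.6197, 0.3178, 0.0384]
tool_rot: [-0.664, -0.245, 0.244, 0.664]
ft_force: [-0.8, 0.1, 2.0]
grip_width: 0.0653
pos [0.6197 0.3178 0.0384] yawjaw [-0.648  0.761 -0.   ] F [-0.8  0.1  2. ] w 0.0653 t 40.9
  shift [ -2.42 -10.47  -4.12] turn [-0.    4.5   0.01]
```

```bash
python3 -m handwheel '[[0,-2,0,0,0,0],[0,-4.3,0,0,0,0],[-0.8,-6.5,-1,0,1,0],[-1.6,-8.5,-2.4,0,2,0],[-2.4,-10.4,-4,0,3,0]]' -1; python3 -c "
from h import *
plan([.661,-.074,.29],RY)"
```

```text
clock: 41.52
eef_pos: [0.6373, 0.2056, 0.2957]
tool_rot: [-0.704, -0.063, 0.062, 0.704]
ft_force: [1.2, 0.2, -0.6]
grip_width: 0.0649
pos [0.6373 0.2056 0.2957] yawjaw [-0.176  0.984  0.   ] F [ 1.2  0.2 -0.6] w 0.0649 t 41.52
  shift [ -1.04   0.23 -11.18] turn [-0.    1.48  0.01]
```

```bash
python3 -m handwheel '[[-0.2,0,-2.4,0,0.5,0],[-0.4,0,-4.8,0,1,0],[-0.7,0.1,-7.2,0,1.48,0],[-0.9,0.1,-9.6,0,1.48,0],[-1.04,0.2,-11.18,0,1.48,0]]' -1; python3 -m handwheel '[[0,0,0,0,0,0],[0,0,0,0,0,0],[0,0,0,0,0,0],[0,0,0,0,0,0],[0,0,0,0,0,0]]'; python3 -c "
from h import *
plan([.661,-.074,.223],RY)
c=cam('side')
cv2.imwrite('pics/s18.png',cv2.resize(c['color'][80:280,200:440],None,fx=3,fy=3)[:,:,::-1])"
```

```text
clock: 42.15
eef_pos: [0.6622, -0.0765, 0.2886]
tool_rot: [0.707, -0.028, 0.028, -0.706]
ft_force: [0.4, 1.0, -0.8]
grip_width: 0.0649
clock: 42.78
eef_pos: [0.6624, -0.0724, 0.2887]
tool_rot: [0.707, -0.027, 0.027, -0.707]
ft_force: [-0.1, 0.7, 0.3]
grip_width: 0.0647
pos [ 0.6624 -0.0724  0.2887] yawjaw [ 0.075  0.997 -0.   ] F [-0.1  0.7  0.3] w 0.0647 t 42.77
  shift [-0.05  2.63 -0.07] turn [0.   0.03 0.  ]
```

View pics/s18.png

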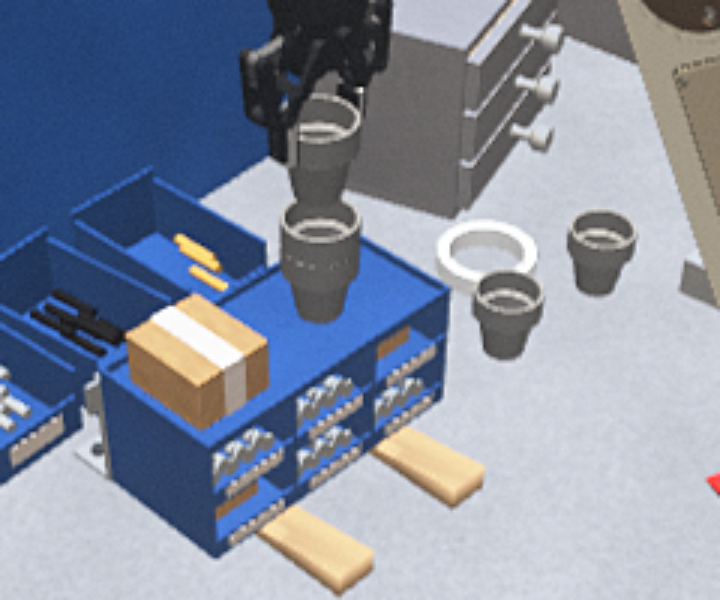

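The third tub is aligned over the stack. I lower and release it.

```bash
python3 -m handwheel '[[-0.05,0.6,-0.07,0,0,0],[-0.05,1.3,-0.07,0,0,0],[-0.05,2,-0.07,0,0,0],[-0.05,2.45,-0.07,0,0,0],[-0.05,2.63,-0.07,0,0,0]]' -1; python3 -m handwheel '[[0,0,0,0,0,0],[0,0.04,0,0,0,0],[0,0.04,0,0,0,0],[0,0.04,0,0,0,0],[0,0.04,0,0,0,0]]' ; python3 -m handwheel '[[0,0.0,0,0,0,0],[0,0.0,0,0,0,0],[0,0,0,0,0,0],[0,0,0,0,0,0],[0,-0.6,0,0,0,0]]' 1;python3 -m handwheel '[[0,-1,0,0,0,0],[0,-2,0,0,0,0],[0,-3,0,0,0,0],[0,-3,0,0,0,0],[0,-3,0,0,0,0]]';   python3 -c "
from h import *
bot.camera('wrist');c=cam('wrist');save(c,'w19.png')
plan([.595,-.27,.2],RY);c=cam('side')
cv2.imwrite('pics/s19.png',cv2.resize(c['color'][80:280,200:440],None,fx=3,fy=3)[:,:,::-1])"
```

```text
clock: 43.45
eef_pos: [0.6609, -0.0747, 0.2222]
tool_rot: [-0.706, 0.027, -0.027, 0.707]
ft_force: [-0.3, 2.2, 13.0]
grip_width: 0.0649
clock: 44.08
eef_pos: [0.6613, -0.0749, 0.2224]
tool_rot: [-0.706, 0.027, -0.028, 0.707]
ft_force: [-0.3, 2.7, 3.5]
grip_width: 0.0647
clock: 44.7
eef_pos: [0.6601, -0.075, 0.2357]
tool_rot: [-0.706, 0.028, -0.026, 0.707]
ft_force: [-0.5, 0.4, 0.4]
grip_width: 0.0854
clock: 45.32
eef_pos: [0.6609, -0.075, 0.3112]
tool_rot: [-0.707, 0.027, -0.027, 0.707]
ft_force: [-0.3, 0.8, -0.3]
grip_width: 0.0855
pos [ 0.6605 -0.075   0.3103] yawjaw [0.077 0.997 0.   ] F [-0.4  0.1  0.1] w 0.0853 t 45.42
  shift [-2.    4.42 -7.98] turn [-0.    0.02 -0.01]
```

View pics/s19.png

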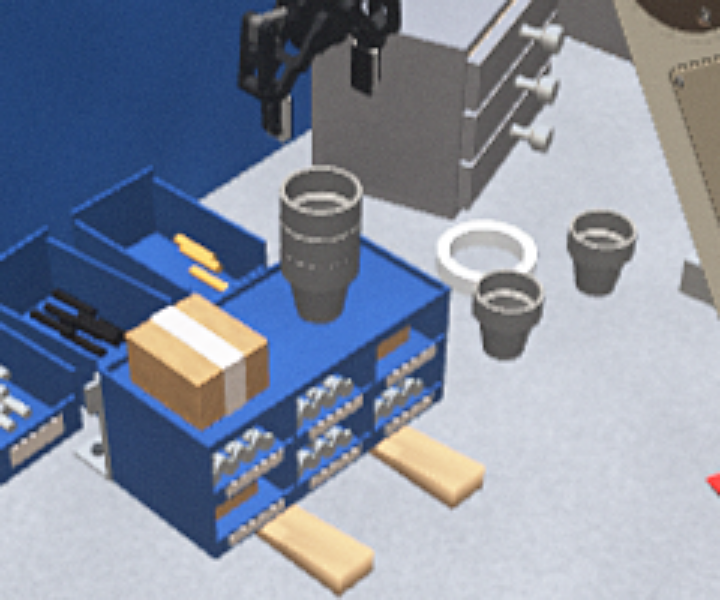

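View pics/w19.png

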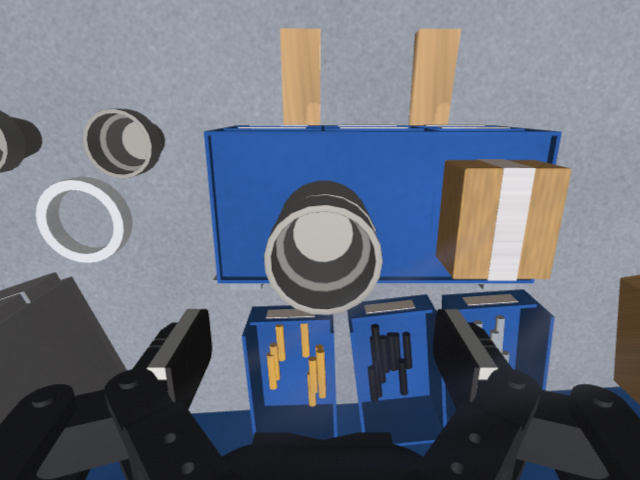

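Three tubs are stacked with evenly spaced seams. Next is the tub at right near (0.60, -0.27).

```bash
python3 -m handwheel '[[-0.5,0,-2.3,0,0,0],[-1,0,-4.6,0,0,0],[-1.5,1,-6.5,0,0,0],[-2,3,-8,0,0,0],[-2,4.4,-8,0,0,0]]' 1;  python3 -m handwheel '[[0,0,0,0,0,0],[0,0,0,0,0,0],[0,0,0,0,0,0],[0,0,0,0,0,0],[0,0,0,0,0,0]]'; python3 -c "
from h import *
c=cam('wrist');save(c,'w20.png')
plan([.595,-.27,.038],RY)"
```

```text
clock: 46.1
eef_pos: [0.5931, -0.2734, 0.1987]
tool_rot: [-0.706, 0.03, -0.028, 0.707]
ft_force: [-0.0, 0.4, 0.2]
grip_width: 0.0856
clock: 46.72
eef_pos: [0.5963, -0.2705, 0.2026]
tool_rot: [0.707, -0.026, 0.027, -0.706]
ft_force: [-0.3, -0.0, 0.5]
grip_width: 0.0852
pos [ 0.5962 -0.2705  0.2023] yawjaw [ 0.076  0.997 -0.   ] F [-0.4  0.3  0.2] w 0.0855 t 46.77
  shift [-0.05  6.57  0.02] turn [0.   0.03 0.01]
```

View pics/w20.png

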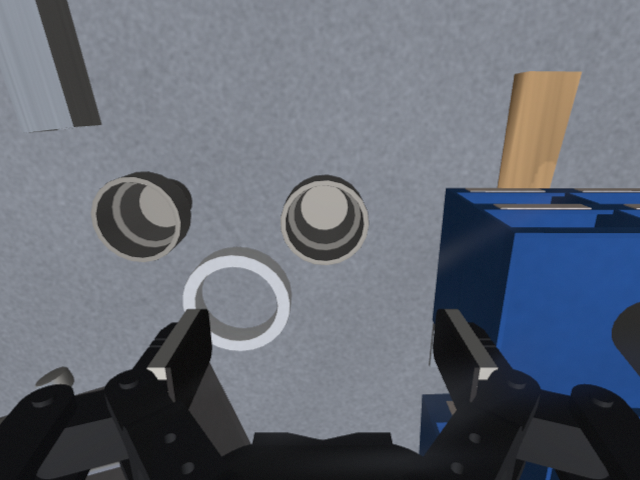

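The rims are at (324,221) for the next tub and (141,217) for the last. The tape roll is at (237,302).

```bash
python3 -c "
from h import *
c=cam('wrist')
g=onz(c,324,221,.07);print(g,onz(c,141,217,.07),'tape',onz(c,237,302,.024))
plan([g[0],g[1],.038],RY)"
```

```text
[ 0.59601305 -0.26857957  0.07      ] [ 0.58240863 -0.40321412  0.07      ] tape [ 0.68087724 -0.35580558  0.024     ]
pos [ 0.596  -0.2705  0.2021] yawjaw [ 0.076  0.997 -0.   ] F [ 0.1 -0.1  0.4] w 0.0854 t 46.83
  shift [-0.01  6.56  0.08] turn [0.   0.03 0.  ]
```

```bash
python3 -m handwheel '[[0,1.5,0.08,0,0,0],[0,3,0.08,0,0,0],[0,4.5,0.08,0,0,0],[0,5.8,0.08,0,0,0],[0,6.55,0.08,0,0,0]]' 1; python3 -m handwheel '[[0,0,0,0,0,0],[0,0,0,0,0,0],[0,0,0,0,0,0],[0,0,0,0,0,0],[0,0,0,0,0,0]]' -1;  python3 -m handwheel '[[0,-2.3,0,0,0,0],[0,-4.6,0,0,0,0],[0,-7,0,0,0,0],[0,-9.3,0,0,0,0],[-0.5,-11,0,0,0,0]]'; python3 -c "
from h import *
plan([.661,-.0745,.32],RY)"
```

```text
clock: 47.45
eef_pos: [0.5947, -0.2681, 0.0357]
tool_rot: [-0.706, 0.028, -0.026, 0.707]
ft_force: [0.0, -0.4, 0.2]
grip_width: 0.0855
clock: 48.08
eef_pos: [0.5962, -0.2687, 0.0385]
tool_rot: [0.707, -0.027, 0.027, -0.706]
ft_force: [-0.1, 0.4, -1.0]
grip_width: 0.0649
clock: 48.7
eef_pos: [0.5841, -0.2677, 0.3161]
tool_rot: [0.707, -0.026, 0.028, -0.706]
ft_force: [0.6, -0.2, -0.9]
grip_width: 0.0652
pos [ 0.5841 -0.2677  0.3161] yawjaw [ 0.076  0.997 -0.001] F [ 0.6 -0.2 -0.9] w 0.0652 t 48.7
  shift [ 2.48 -0.16  7.94] turn [0.01 0.03 0.02]
```

```bash
python3 -m handwheel '[[0.6,-0.1,2,0,0,0],[1.2,-0.1,4,0,0,0],[1.9,-0.1,6,0,0,0],[2.48,-0.1,7.9,0,0,0],[2.48,-0.1,7.94,0,0,0]]' -1; python3 -m handwheel '[[0,0,0,0,0,0],[0,0,0,0,0,0],[0,0,0,0,0,0],[0,0,0,0,0,0],[0,0,0,0,0,0]]'; python3 -c "
from h import *
plan([.661,-.0748,.249],RY)
c=cam('side')
cv2.imwrite('pics/s21.png',cv2.resize(c['color'][60:260,200:440],None,fx=3,fy=3)[:,:,::-1])"
```

```text
clock: 49.32
eef_pos: [0.6615, -0.0704, 0.3148]
tool_rot: [-0.706, 0.025, -0.025, 0.707]
ft_force: [-0.3, -1.9, -0.9]
grip_width: 0.0647
clock: 49.95
eef_pos: [0.6604, -0.075, 0.3156]
tool_rot: [-0.707, 0.027, -0.027, 0.707]
ft_force: [-0.5, 0.1, -1.1]
grip_width: 0.0651
pos [ 0.6604 -0.075   0.3156] yawjaw [0.077 0.997 0.   ] F [-0.5  0.1 -1.1] w 0.0651 t 49.95
  shift [0.02 2.66 0.01] turn [-0.    0.02  0.  ]
```

View pics/s21.png

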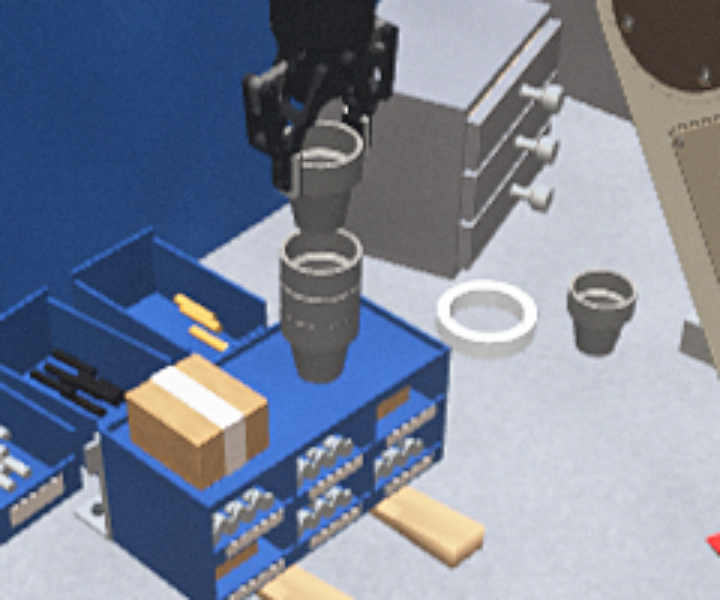

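```bash
python3 -m handwheel '[[0,0.6,0,0,0,0],[0,1.3,0,0,0,0],[0,2,0,0,0,0],[0,2.45,0,0,0,0],[0,2.6,0,0,0,0]]' -1; python3 -m handwheel '[[0,0.03,0,0,0,0],[0,0.06,0,0,0,0],[0,0.08,0,0,0,0],[0,0.08,0,0,0,0],[0,0.08,0,0,0,0]]' ; python3 -m handwheel '[[0,0.0,0,0,0,0],[0,0.0,0,0,0,0],[0,0,0,0,0,0],[0,0,0,0,0,0],[0,-0.6,0,0,0,0]]' 1;python3 -m handwheel '[[0,-1,0,0,0,0],[0,-2,0,0,0,0],[0,-3,0,0,0,0],[0,-3,0,0,0,0],[0,-3,0,0,0,0]]';   python3 -c "
from h import *
bot.camera('wrist');c=cam('wrist');save(c,'w22.png')
plan([.582,-.403,.2],RY);c=cam('side')
cv2.imwrite('pics/s22.png',cv2.resize(c['color'][60:260,200:440],None,fx=3,fy=3)[:,:,::-1])"
```

```text
clock: 50.62
eef_pos: [0.6602, -0.0745, 0.2498]
tool_rot: [-0.707, 0.028, -0.027, 0.707]
ft_force: [-0.2, 0.1, -0.1]
grip_width: 0.0651
clock: 51.25
eef_pos: [0.6606, -0.0746, 0.2487]
tool_rot: [0.707, -0.027, 0.027, -0.707]
ft_force: [-0.2, -0.4, -0.2]
grip_width: 0.0648
clock: 51.88
eef_pos: [0.6598, -0.0745, 0.2621]
tool_rot: [-0.707, 0.028, -0.026, 0.707]
ft_force: [-0.1, 0.4, 0.4]
grip_width: 0.0856
clock: 52.5
eef_pos: [0.6604, -0.0745, 0.3373]
tool_rot: [-0.707, 0.028, -0.027, 0.707]
ft_force: [-0.2, 0.7, 0.0]
grip_width: 0.0857
pos [ 0.6601 -0.0745  0.3368] yawjaw [0.077 0.997 0.   ] F [ 0.2  0.  -0.6] w 0.0854 t 52.6
  shift [ -2.09   5.48 -13.34] turn [-0.    0.02 -0.02]
```

View pics/s22.png

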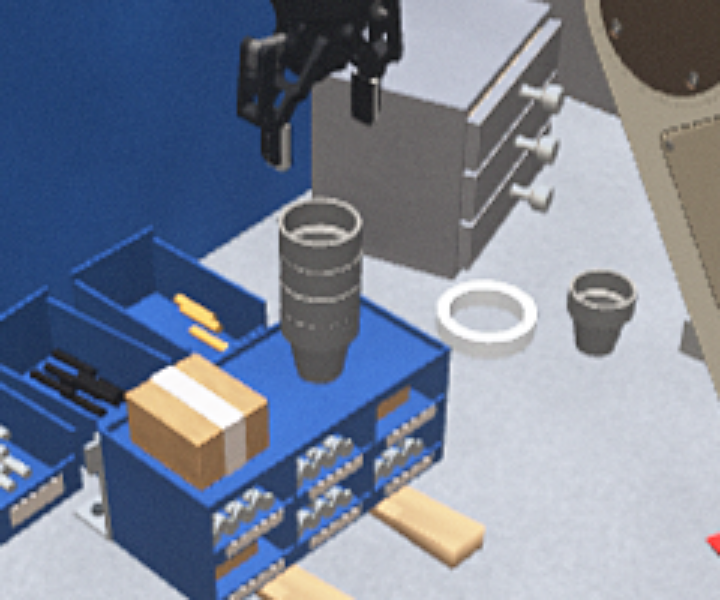

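Four tubs are nested. The last one is near (0.582, -0.403).

```bash
python3 -m handwheel '[[-0.5,0,-2.3,0,0,0],[-1.2,0,-4.5,0,0,0],[-2,0,-6.8,0,0,0],[-2.1,1,-8.8,0,0,0],[-2.1,2,-10.8,0,0,0]]' 1;  python3 -m handwheel '[[0,1.5,-1.5,0,0,0],[0,3.4,-2.5,0,0,0],[0,3.4,-2.5,0,0,0],[0,3.4,-2.5,0,0,0],[0,3.4,-2.5,0,0,0]]'; python3 -c "
from h import *
c=cam('wrist');save(c,'w23.png')
plan([.5824,-.403,.038],RY)"
```

```text
clock: 53.28
eef_pos: [0.5867, -0.3413, 0.2879]
tool_rot: [0.707, -0.027, 0.027, -0.707]
ft_force: [0.1, 0.3, 0.6]
grip_width: 0.0852
clock: 53.9
eef_pos: [0.5842, -0.4015, 0.2064]
tool_rot: [0.707, -0.025, 0.028, -0.706]
ft_force: [-0.1, -0.2, 0.4]
grip_width: 0.0854
pos [ 0.5842 -0.4014  0.2064] yawjaw [ 0.075  0.997 -0.002] F [ 0.3 -0.5  0. ] w 0.0857 t 53.95
  shift [-0.09  6.74 -0.05] turn [0.01 0.03 0.02]
```

View pics/w23.png

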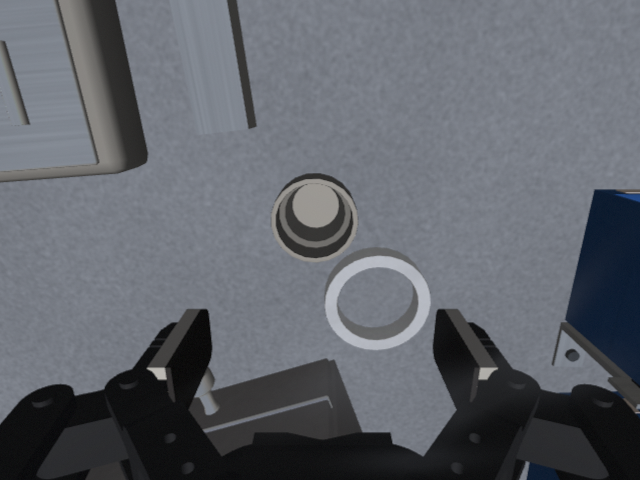

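```bash
python3 -c "
from h import *
c=cam('wrist')
g=onz(c,315,219,.07);print(g)
s=cam('scene')
for z in (.1,.15,.2,.25): print(z,np.round(onz(c,332,360,z),3),np.round(onz(s,122,334,z),3))
plan([g[0],g[1],.038],RY)"
```

```text
[ 0.58350048 -0.40652018  0.07      ]
0.1 [ 0.687 -0.402  0.1  ] [ 0.7   -0.432  0.1  ]
0.15 [ 0.651 -0.4    0.15 ] [ 0.73  -0.414  0.15 ]
0.2 [ 0.614 -0.399  0.2  ] [ 0.76  -0.396  0.2  ]
0.25 [ 0.578 -0.397  0.25 ] [ 0.79  -0.378  0.25 ]
pos [ 0.5838 -0.4015  0.2057] yawjaw [ 0.075  0.997 -0.002] F [ 0.4 -0.4 -1. ] w 0.0849 t 54.05
  shift [-0.02  6.71 -0.19] turn [0.01 0.03 0.02]
```

```bash
python3 -c "
from h import *
s=cam('side')
print(onz(s,352.7,152.7,0),onz(s,304,138,0)); o,d=ray(s,353,97)
c=cam('wrist'); o2,d2=ray(c,332,360)
A=np.stack([d,-d2],1); t=np.linalg.lstsq(A,o2-o,rcond=None)[0]; print(o+t[0]*d,o2+t[1]*d2)"
```

```text
[ 0.75610328 -0.40935928  0.        ] [ 0.92437467 -0.37058559  0.        ]
[ 0.75091267 -0.38235151  0.20916461] [ 0.65602915 -0.40046455  0.14050639]
```

The cabinet's near face is at x≈0.75, well clear. I grasp the last tub.

```bash
python3 -m handwheel '[[0,1.5,-0.15,0,0,0],[0,3,-0.19,0,0,0],[0,4.5,-0.19,0,0,0],[0,5.8,-0.19,0,0,0],[0,6.7,-0.19,0,0,0]]' 1; python3 -m handwheel '[[0,0,0,0,0,0],[0,0,0,0,0,0],[0,0,0,0,0,0],[0,0,0,0,0,0],[0,0,0,0,0,0]]' -1;  python3 -m handwheel '[[0,-2.2,0,0,0,0],[0,-4.4,0,0,0,0],[-0.2,-6.6,0.5,0,0,0],[-0.6,-8.6,1.6,0,0,0],[-0.6,-10.6,3,0,0,0]]'; python3 -c "
from h import *
plan([.6605,-.0745,.345],RY)"
```

```text
clock: 54.78
eef_pos: [0.5818, -0.4061, 0.0342]
tool_rot: [-0.706, 0.028, -0.026, 0.707]
ft_force: [0.1, -0.5, 0.7]
grip_width: 0.0851
clock: 55.4
eef_pos: [0.5825, -0.4069, 0.0366]
tool_rot: [0.707, -0.027, 0.027, -0.706]
ft_force: [-0.5, -0.8, 0.0]
grip_width: 0.0642
clock: 56.02
eef_pos: [0.5722, -0.3307, 0.3031]
tool_rot: [0.707, -0.028, 0.028, -0.706]
ft_force: [0.7, 0.0, -1.1]
grip_width: 0.0639
pos [ 0.5722 -0.3307  0.3031] yawjaw [ 0.079  0.997 -0.   ] F [ 0.7  0.  -1.1] w 0.0639 t 56.02
  shift [ 2.72 -1.68 10.49] turn [0.   0.01 0.  ]
```

```bash
python3 -m handwheel '[[0.3,-1.68,1,0,0,0],[0.9,-1.68,3.2,0,0,0],[1.5,-1.68,5.4,0,0,0],[2.1,-1.68,7.6,0,0,0],[2.7,-1.68,9.8,0,0,0]]' -1; python3 -m handwheel '[[0,0,0.68,0,0,0],[0,0,0.68,0,0,0],[0,0,0.68,0,0,0],[0,0,0.68,0,0,0],[0,0,0.68,0,0,0]]'; python3 -c "
from h import *
plan([.6605,-.0745,.274],RY)
c=cam('side')
cv2.imwrite('pics/s24.png',cv2.resize(c['color'][40:240,200:440],None,fx=3,fy=3)[:,:,::-1])"
```

```text
clock: 56.65
eef_pos: [0.6595, -0.0901, 0.3434]
tool_rot: [0.707, -0.027, 0.027, -0.707]
ft_force: [0.7, -0.5, -1.0]
grip_width: 0.0639
clock: 57.28
eef_pos: [0.6603, -0.0763, 0.3432]
tool_rot: [0.707, -0.028, 0.028, -0.707]
ft_force: [-0.4, 0.2, -1.2]
grip_width: 0.0638
pos [ 0.6603 -0.0763  0.3432] yawjaw [ 0.079  0.997 -0.   ] F [-0.4  0.2 -1.2] w 0.0638 t 57.27
  shift [0.   2.77 0.07] turn [0.   0.01 0.  ]
```

View pics/s24.png

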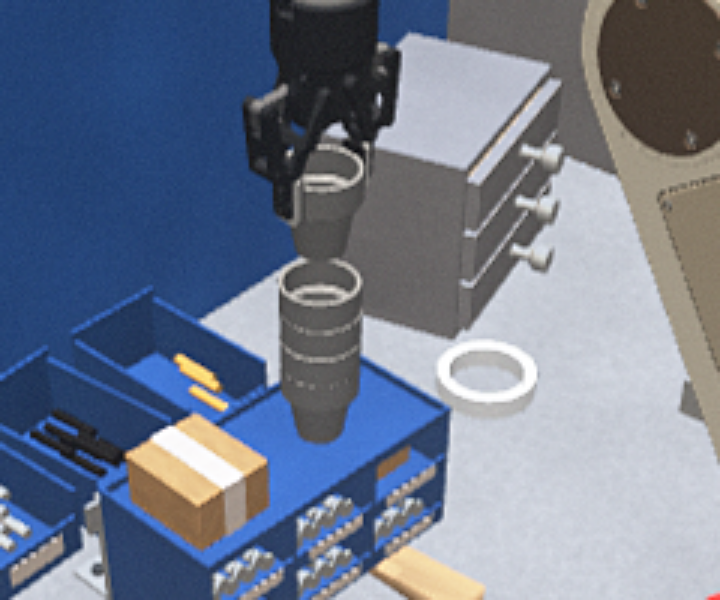

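```bash
python3 -m handwheel '[[0,0.6,0.07,0,0,0],[0,1.3,0.07,0,0,0],[0,2,0.07,0,0,0],[0,2.5,0.07,0,0,0],[0,2.7,0.07,0,0,0]]' -1; python3 -m handwheel '[[0,0.03,0,0,0,0],[0,0.06,0,0,0,0],[0,0.09,0,0,0,0],[0,0.09,0,0,0,0],[0,0.09,0,0,0,0]]' ; python3 -m handwheel '[[0,0.0,0,0,0,0],[0,0.0,0,0,0,0],[0,0,0,0,0,0],[0,0,0,0,0,0],[0,-0.6,0,0,0,0]]' 1;python3 -m handwheel '[[0,-1,0,0,0,0],[0,-2,0,0,0,0],[0,-3,0,0,0,0],[0,-3,0,0,0,0],[0,-3,0,0,0,0]]';   python3 -c "
from h import *
bot.camera('wrist');c=cam('wrist');save(c,'w25.png')
plan([.42,-.15,.36],RY);c=cam('side')
cv2.imwrite('pics/s25.png',cv2.resize(c['color'][40:240,200:440],None,fx=3,fy=3)[:,:,::-1])"
```

```text
clock: 57.95
eef_pos: [0.6602, -0.0734, 0.2745]
tool_rot: [-0.707, 0.028, -0.027, 0.707]
ft_force: [0.1, -0.1, -0.7]
grip_width: 0.064
clock: 58.58
eef_pos: [0.6609, -0.0733, 0.2741]
tool_rot: [0.707, -0.027, 0.028, -0.706]
ft_force: [-0.8, -1.0, 3.8]
grip_width: 0.064
clock: 59.2
eef_pos: [0.6599, -0.0729, 0.2868]
tool_rot: [-0.706, 0.028, -0.026, 0.707]
ft_force: [0.2, -0.5, 0.6]
grip_width: 0.0853
clock: 59.82
eef_pos: [0.6607, -0.073, 0.362]
tool_rot: [-0.707, 0.028, -0.027, 0.707]
ft_force: [-0.2, -0.1, -0.1]
grip_width: 0.085
pos [ 0.6603 -0.073   0.3615] yawjaw [0.077 0.997 0.   ] F [-0.5 -0.4 -0. ] w 0.0854 t 59.92
  shift [-9.35  0.09 -3.81] turn [-0.    0.02 -0.02]
```

View pics/s25.png

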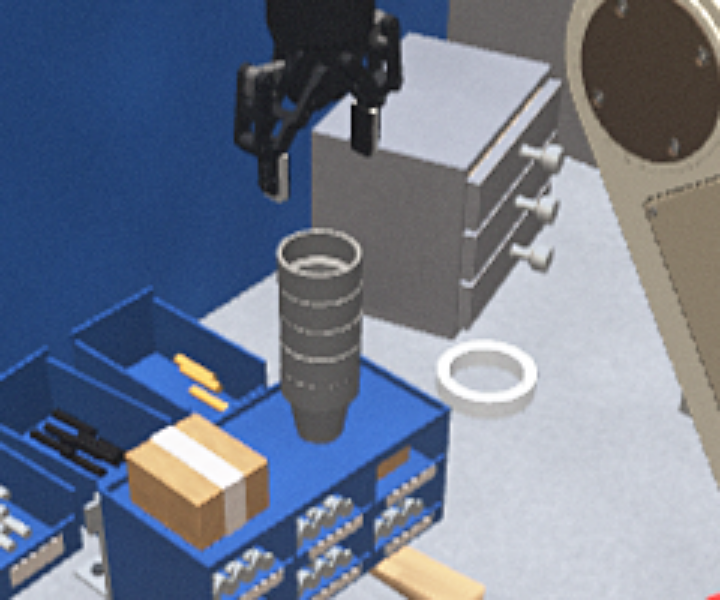

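View pics/w25.png

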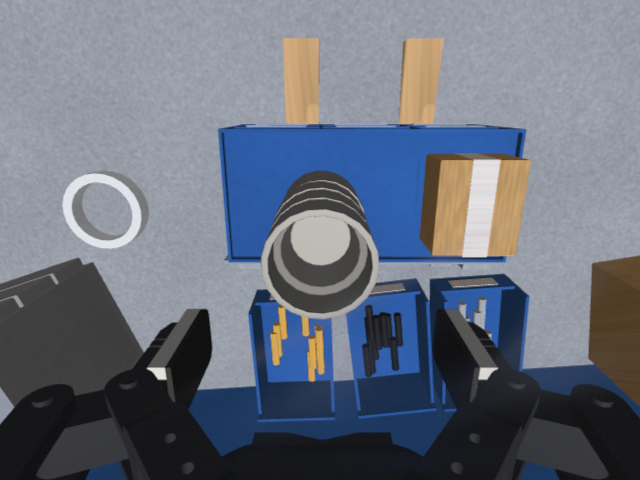

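All five are stacked. I back off and run final checks: rim height from two views, wedge poses and rack level.

```bash
python3 -m handwheel '[[0,-0.5,0,0,0,0],[-2,-0.5,0,0,0,0],[-4,-0.5,0,0,0,0],[-6,-0.5,0,0,0,0],[-8.4,-0.5,0,0,0,0]]' 1; python3 -m handwheel '[[0,0,0,0,0,0],[0,0,0,0,0,0],[0,0,0,0,0,0],[0,0,0,0,0,0],[0,0,0,0,0,0]]'; python3 -c "
from h import *
a=cam('scene');b=cam('side');c=cam('wrist');save(c,'w26.png')
def big(c,x0,y0,x1,y1,s,f):
    im=cv2.resize(c['color'][y0:y1,x0:x1],None,fx=s,fy=s,interpolation=cv2.INTER_CUBIC)[:,:,::-1].copy()
    cv2.imwrite('pics/'+f,im)
big(a,225,170,385,330,3.7,'fs.png')
big(b,225,90,385,290,3,'fd.png')
save(a,'fscene.png')"
```

```text
clock: 60.6
eef_pos: [0.4493, -0.0568, 0.3745]
tool_rot: [-0.707, 0.028, -0.027, 0.707]
ft_force: [0.1, 0.3, 0.5]
grip_width: 0.0856
clock: 61.22
eef_pos: [0.452, -0.057, 0.3753]
tool_rot: [-0.707, 0.027, -0.027, 0.707]
ft_force: [1.0, 0.2, -0.7]
grip_width: 0.0858
```

View pics/fs.png

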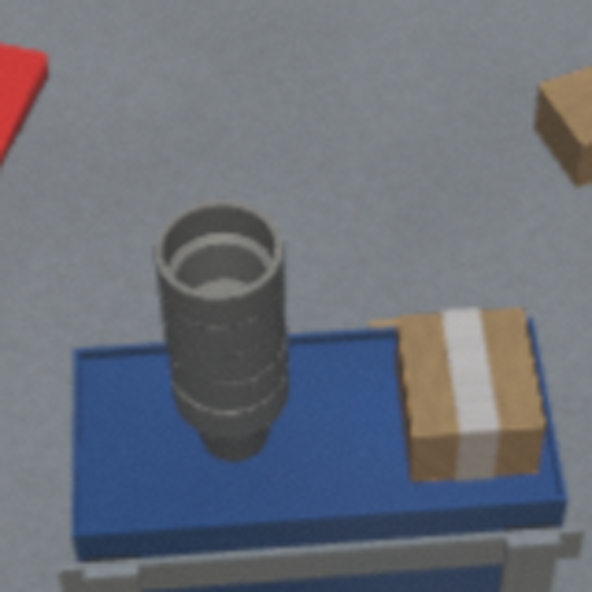

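View pics/fd.png

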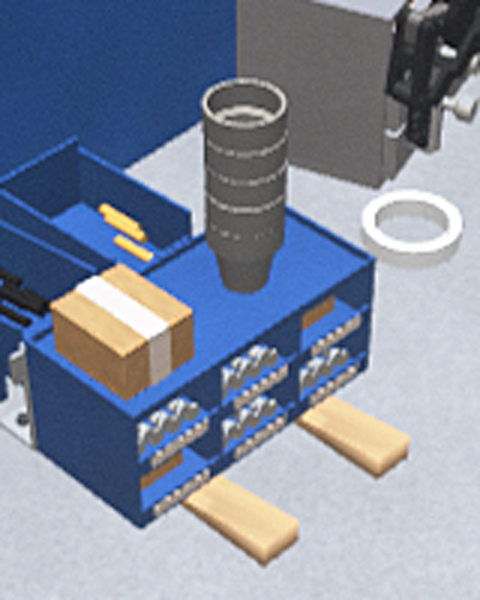

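View pics/w26.png

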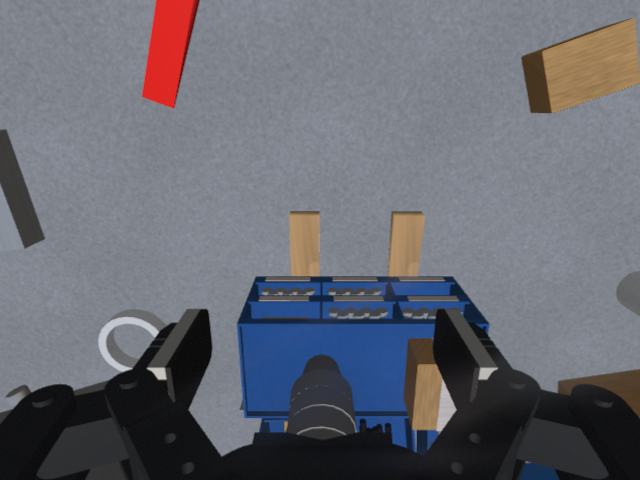

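View pics/fscene.png

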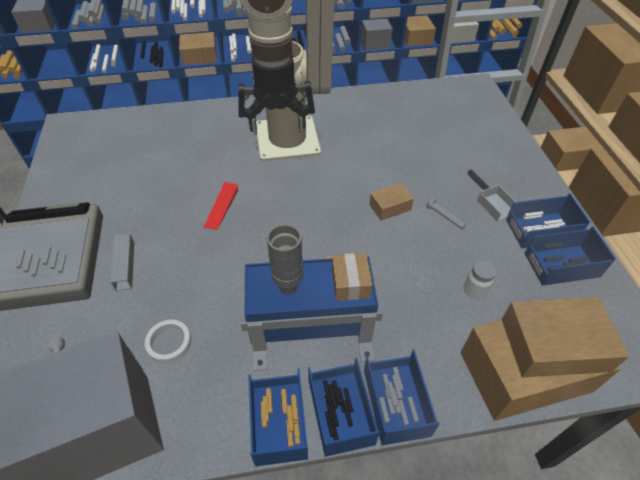

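```bash
python3 -c "
from h import *
a=cam('scene');b=cam('side');c=cam('wrist')
def tri(p,q):
    o,d=ray(a,*p);o2,d2=ray(b,*q);t=np.linalg.lstsq(np.stack([d,-d2],1),o2-o,rcond=None)[0];return np.round((o+t[0]*d+o2+t[1]*d2)/2,4),np.linalg.norm(o+t[0]*d-o2-t[1]*d2)
print('rim',tri((284.5,237.6),(306.7,124.7)))
print('foot',onz(a,288.2,290,.132),onz(b,306,184,.132))
for nm,pts in (('R',[(291,212),(320,212),(291,275),(319,275)]),('L',[(391.5,212.5),(424,212.5),(389.5,275),(420,276)])):
    P=[onz(c,*pts[0],.025),onz(c,*pts[1],.025),onz(c,*pts[2],.0125),onz(c,*pts[3],.0125)]
    t=(P[0]+P[1])/2;f=(P[2]+P[3])/2
    d=(f-t)[:2]; m=t[:2]-RF; cy,sy=np.cos(RY),np.sin(RY)
    print(nm,'tail rack frame',np.round([cy*m[0]+sy*m[1],-sy*m[0]+cy*m[1]],4),'yaw rel',np.arctan2(d[1],d[0])-RY,'w',np.linalg.norm(P[1]-P[0]))
for nm,u,v,z in [('bl',271.5,264.5,.012)]: print(onz(b,u,v,z))
"
```

```text
rim (array([ 0.663 , -0.0749,  0.3035]), np.float64(0.0012484458931116922))
foot [ 0.6690252  -0.07596595  0.132     ] [ 0.660378   -0.07038237  0.132     ]
R tail rack frame [-0.0966 -0.0666] yaw rel -0.0231497787807763 w 0.038195732783786386
L tail rack frame [-0.0963  0.0682] yaw rel 0.05457611393135657 w 0.04284407487812546
[0.61714096 0.11166142 0.012     ]
```

The stack's rim triangulates to z = 0.3035, against 0.306 for five fully nested tubs. The wedge tails stick out 96 mm, against 95 expected. Nothing else has moved, so I hand the job in.

```bash
python3 -c "
from h import *
bot.job_done(); o=bot.get_obs(); print(o['clock'],o['ft_force'])"
```

```text
the job is handed in; nothing more can be done
the job is handed in; nothing more can be done
```

I pushed both wooden wedges, thin end first, under the rack's front edge at about ±0.07 m either side of its middle. Only after that did I stack all five grey tubs on the clear part of the roof, and I handed the job in at about 61 s.

**Rack and wedges:**
- Each wedge stopped where it should when the rack is level. The last push on each was about 30 N and moved it less than 1 mm.
- I re-gripped and pressed the left wedge again after the right one was in. I didn't re-test the right one afterwards, or either one with the tubs on.
- The tails stick out 96 to 97 mm from the front face, against 95 mm expected.
- The roof's front edge moved back about 5 mm, which matches the 0.042 rad lean being taken out. I had no separate gap check at the rail.

**Tubs:** The top rim measured 303.5 mm above the counter, against 306 mm for five fully nested tubs. The seams look evenly spaced and the stack stands upright.

**Checks that disagreed:**
- The last view put the left wedge's heading at 0.055 rad and the right one's at -0.023 rad off straight. Those came from only about 60 mm of visible edge, where one pixel is about 0.02 rad. While I was gripping them, both lined up with the rack to within about 0.01 rad.
- My rough pick of the stack's foot differed by about 9 mm between the two cameras, so I relied on the rim instead, where the views agreed to about 1 mm.

The red look-alike and the other objects were not touched, and they look unmoved in the final pictures. The robot ended clear of everything.

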